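# Scoop the bar slugs into the crate and lay the cover on top

## Task

Pack the plywood box: with the hand scoop, carry all four aluminium slugs out of the open trough into the box, never touching a slug with the gripper, and set the scoop back upright on its rubber mat. Then, above the slugs, lay the light sheet-metal cover, handle up, flat on the four corner posts inside the box. Let go of everything, and leave the other things on the bench where they are.

Things in the scene. Friction and masses are not known exactly. Their poses are not given: they have to be found in the camera images.
- trough: fixed dark steel trough, open at its +x end but for a sill 8 mm high above the floor (x +102 to +105). Origin: centre of the floor's underside. Floor flat, 4 mm thick, 210 mm long (x -105 to +105), 122 mm wide between the sides. Sides lean out 8 degrees to a height of 51 mm (141 mm wide overall). The back (-x) slopes up and outwards, 22 degrees from vertical, to x -116, 32 mm high, then stands upright to 86 mm. Slugs start at x -77 to +6
- trough_back (a point): middle of the foot of the trough's sloping back, on the floor's upper face
- crate: fixed open plywood box, 166 x 166 x 92 mm outside, walls and floor 8 mm thick (inside 150 x 150 mm, 84 mm deep), with a 17 mm square post in each inner corner, its top 74 mm above the underside, on which the cover rests, sides along its x and y. Origin: centre of its underside
- mat: thin rubber mat, fixed, 135 x 135 x 4 mm: the scoop's place. Origin: centre of its underside
- scoop: steel hand scoop with dark wooden handle, loose, 0.3 kg, stands level. Pan 110 mm long (x -55 to +55), 112 mm wide, 2.5 mm sheet, flat, open at the front (-x); sides slant up from x -30 to 42 mm high at x -5, back wall 42 mm. Handle: x +55 to +175, 20 mm wide (y), 26 mm high, centre line 85 mm above the underside. Origin: centre of the pan's underside
- scoop_lip (a point): middle of the front edge of the pan's underside, at the scoop's x -55
- scoop_grip (a point): point on the handle's centre line, 100 mm behind (+x of) the scoop's origin and 85 mm up: where to grip it across y
- cover: light sheet-aluminium cover 136 x 136 x 10 mm, loose, 80 g, sides along its x and y, with a black bar handle on two posts on top: bar 70 mm long (along x), 16 mm wide, 14 mm high, centre 45 mm above the underside. Origin: centre of its underside. It must be turned square with the box to go in
- cover_grip (a point): centre of the cover's handle bar, 45 mm above its underside
- cover_mid (a point): centre of the cover's sheet, 8 mm above its underside
- slug0: centre of slug 0: a stubby aluminium bar piece 36 mm across and 48 mm long with well rounded edges, 110 g, loose, starting on its side in the trough; its length is along x
- slug1: centre of slug 1: a stubby aluminium bar piece 36 mm across and 48 mm long with well rounded edges, 110 g, loose, starting on its side in the trough; its length is along x
- slug2: centre of slug 2: a stubby aluminium bar piece 36 mm across and 48 mm long with well rounded edges, 110 g, loose, starting on its side in the trough; its length is along x
- slug3: centre of slug 3: a stubby aluminium bar piece 36 mm across and 48 mm long with well rounded edges, 110 g, loose, starting on its side in the trough; its length is along x
- spray_can: bystander, loose: a spray can standing upright, 52 mm across, 150 mm tall. Origin: centre of its underside
- jar: bystander, loose: a squat glass jar with a steel cap, 60 mm across, 58 mm tall. Origin: centre of its underside
- offcut: bystander, loose: a pale wooden offcut 100 x 45 x 40 mm lying flat (long side along its x). Origin: centre of its underside
- mug: bystander, loose: a blue mug standing upright, 76 mm across, 85 mm tall, its handle to its +y. Origin: centre of its underside
- hammer: bystander, loose: a hammer lying along its x, 270 mm long, under 45 mm high. Origin: centre of its underside
- wrench: bystander, loose: a wrench lying along its x, 190 mm long, under 20 mm high. Origin: centre of its underside
There are look-alikes about, which are no part of the job. Several things have the shape of the cover; the one meant has the colours described above.

How it is judged:
By the outcome, as a careful person would: the job done as asked, in the order asked, and still so for the second after the job is handed in, with the robot touching nothing.
It also fails if it takes over 72 s, if anything falls off the work surface, if the arm or the gripper's body presses on something with over 40 N, if the wrist force passes 120 N, or if a joint passes its speed limit or range.

## Robot

A 7-joint arm with a two-finger parallel gripper is mounted at the origin on the work surface. World frame = base frame: x ahead of the robot, y to its left, z up, the work surface at z = 0. Lengths are in m, angles in rad, forces in N, time in s.
With the tool pointing down it reaches from about 0.425 to 0.925 m from the base axis. Payload 6.8 kg.
Tool frame: the origin (TCP) lies midway between the tips of the shut fingers; the grasp point (between the pads) lies 19 mm behind it; z points along the fingers, y is the direction in which the jaws open and shut (so a half turn about z gives the same grasp; the last joint's range is limited). The gripper opens to 85 mm and grips with 20 to 120 N. Pads are 22 mm wide; open, the fingers measure 114 mm over their backs; the gripper's body (76 mm by 85 mm) begins 54 mm behind the grasp point. The pads swing forward as they close: fully open they stand 13 mm farther back than shut.
Start: joints at [1.238, 0.477, 0.022, 1.555, -0.011, 1.109, -0.083], TCP at [0.15, -0.658, 0.231] pointing down, gripper open.
Joint ranges: [-2.96, 2.96], [-0.34, 2.1], [-1.41, 1.46], [0.24, 2.44], [-1.37, 4.51], [0.17, 1.92], [-2.96, 2.96]. Speed limits (rad/s): [2.39, 2.39, 3.14, 3.14, 3.14, 3.14, 3.14].

## Interface

Orientations are given as a unit quaternion [w, x, y, z].
In Python, from station import bot gives the robot as it stands.
- The arm moves only by the shell command python3 -m jog 'ROWS' [FORCE]. ROWS is JSON, a list of rows, each a list of 3 entries, a list of its own where there are three numbers: the shift along the tool's x, y, z in mm, then the turn, a rotation vector about the tool's x, y, z in degrees, then the closure, from -1 (fully open) to 1 (shut). A call has 1 to 12 rows; each row shifts and turns the commanded pose from where the row before left it, along the tool's axes as they then stand; what a row does not reach is not made up. A row lasts 1/8 s, in which the tool goes at most 62.5 mm and 10.7 degrees, less where a joint would pass 70% of its speed; a pose out of reach is approached as far as the arm can. A call is refused whole if a number of a shift passes 62.5 or a number of a turn 10.7, either way. A call with a gripper value outside its range is refused whole. The fingers move at their own pace and stop on an object; FORCE is the grip in N (left out, the last holds). Time passes only in rows, so rows that do not move let the fingers close. It gives the time, the measured TCP pose, the force and the opening at its end, in the units of the state.
- bot.get_obs(): the state, without advancing time (a new reading comes with each control period).
- bot.read_camera(name): name is "side" or "top"; returns (picture, depth): 420x560x3 uint8, red, green, blue; 420x560 float32, m along the optical axis (not along the pixel's ray), 0 where there is no reading.
- bot.camera_info(name): a dict with "fx", "fy", "cx", "cy" (pixels), "world_from_camera" (4x4, takes a point from camera to world coordinates). Camera axes: x right, y up, looking along -z (the intrinsics and any distortion apply to the point x, -y, -z); pixel columns grow to the right and rows downward; lengths in m; the calibration is good to about 2 mm. A picture is of the moment at which its call begins. camera_info takes no time and is no camera call.
- bot.hand_in(): hands the job in, once; it reports no verdict.
Trained networks look in the newest picture that a camera, given by its name, has taken for a name from the list of things; names that differ only in an ending like _2 or _b are one class to them, and where a whole thing is asked for, a point or a joint stands for the part that bears it (a point fixed in the world has none). Each returns a list of dicts, best first, with "score" (0 to 1); they miss things now and then, are a little off and sometimes report something else, mostly with a low value. They report only what shows in the picture. A call takes as long as a camera call. They do not tell look-alikes from the thing itself.
- bot.find_in(camera, thing): "xy" ([column, row] as shares, 0 to 1, of the picture: columns of its width, rows of its height, amid what is visible of it).
- bot.cut_out(camera, thing): "pixels" (420x560 bool, what is visible of it) and "xy" ([column, row] as shares, 0 to 1, of the picture: columns of its width, rows of its height, amid what is visible of it).
- bot.landmark_of(camera, thing): "xy" ([column, row] as shares, 0 to 1, of the picture: columns of its width, rows of its height: a listed point, or the origin of a listed thing).
The state is a dict: "t": time; "q": joint angles; "joint_vel": joint speeds; "joint_torque": joint torques, N m; "eef_pos": TCP position; "tool_rot": TCP orientation; "contact_force": force on the tool from outside, world axes, zero at the start; "torque": the same for the moment, N m; "gripper_width": opening from 0.0 (shut) to 1.0 (fully open).
Only numpy, scipy, OpenCV 4.12 (cv2) and the standard library are available. Lean on these libraries where they do the work, as an engineer would, in place of code of your own. Each camera call takes 0.05 s, during which the arm holds its last target.

## Working session

There is one attempt and no reset: what is moved stays moved. The work goes in short steps, Python scripts to look and compute and a shell command to move; the robot and the scene stay as the last step left them, time stands still between calls to the robot, and variables do not carry over. Pictures are saved under pics/ and viewed, and the job is handed in when it is done.

```bash
ls; mkdir -p pics; cat > h.py <<'E'
import numpy as np, cv2
from station import bot
def snap(cam,name):
    p,d=bot.read_camera(cam); cv2.imwrite(f'pics/{name}.png',p[:,:,::-1]); np.savez(f'pics/{cam}.npz',p=p,d=d); return p,d
def load(cam):
    z=np.load(f'pics/{cam}.npz'); return z['p'],z['d']
def world(cam,u,v,dep):
    c=bot.camera_info(cam); x=(u-c['cx'])/c['fx']*dep; y=(v-c['cy'])/c['fy']*dep
    P=np.stack([x,-y,-dep,np.ones_like(dep)],-1); return (P@np.array(c['world_from_camera']).T)[...,:3]
def cloud(cam,d):
    v,u=np.mgrid[0:d.shape[0],0:d.shape[1]]; return world(cam,u,v,d)
def ray(cam,u,v,z):
    c=bot.camera_info(cam);T=np.array(c['world_from_camera'])
    r=T[:3,:3]@np.array([(u-c['cx'])/c['fx'],-(v-c['cy'])/c['fy'],-1]); o=T[:3,3]
    return o+r*(z-o[2])/r[2]
E
python3 - <<'E'
from h import *
print(bot.get_obs())
for c in('top','side'):
    print(bot.camera_info(c)); snap(c,c+'0')
E
```

```text
pics
{'t': 0.0, 'q': array([ 1.23786508,  0.47781812,  0.02231361,  1.55643073, -0.01149562,
        1.10926327, -0.0831059 ]), 'joint_vel': array([-0.00128651, -0.00098192, -0.00050713,  0.00156693,  0.00036282,
       -0.00126619,  0.00143996]), 'joint_torque': array([ 6.92622743e-04, -5.96452117e+01,  1.60786740e+00, -2.81192029e+01,
        1.23925356e-02,  9.30491136e-03,  9.73416803e-06]), 'eef_pos': array([ 0.15036019, -0.65745383,  0.23032186]), 'tool_rot': array([-8.80967725e-04,  9.93685312e-01,  1.12199364e-01, -1.62503599e-04]), 'contact_force': array([0.00976764, 0.02364616, 0.28800359]), 'torque': array([-0.00827238,  0.0514478 ,  0.04670232]), 'gripper_width': 0.9981199805010852}
{'fx': 480.75746415706544, 'fy': 480.75746415706544, 'cx': 282.84435873091456, 'cy': 206.4321112368606, 'world_from_camera': array([[ 9.18898869e-04,  9.98907752e-01, -4.67167902e-02,
         4.65768564e-01],
       [-9.99954501e-01,  4.74286505e-04, -9.52737961e-03,
        -1.62249004e-02],
       [-9.49481620e-03,  4.67234193e-02,  9.98862739e-01,
         1.48054946e+00],
       [ 0.00000000e+00,  0.00000000e+00,  0.00000000e+00,
         1.00000000e+00]])}
{'fx': 390.7192712380728, 'fy': 390.7192712380728, 'cx': 277.0098531425273, 'cy': 208.31952481664757, 'world_from_camera': array([[ 0.96998361,  0.16236205, -0.18102587,  0.3707989 ],
       [-0.24311324,  0.63136814, -0.73639   , -0.66005642],
       [-0.00526782,  0.75829601,  0.65188911,  0.68174999],
       [ 0.        ,  0.        ,  0.        ,  1.        ]])}
```

View pics/top0.png

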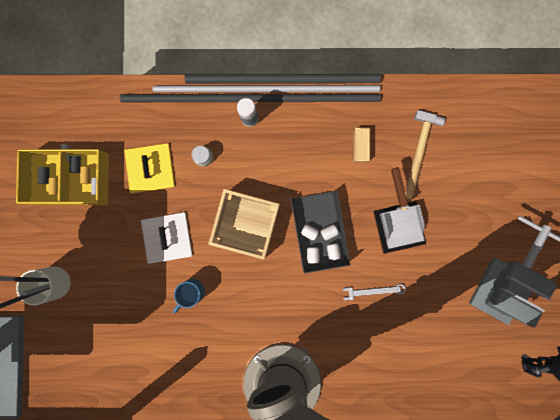

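View pics/side0.png

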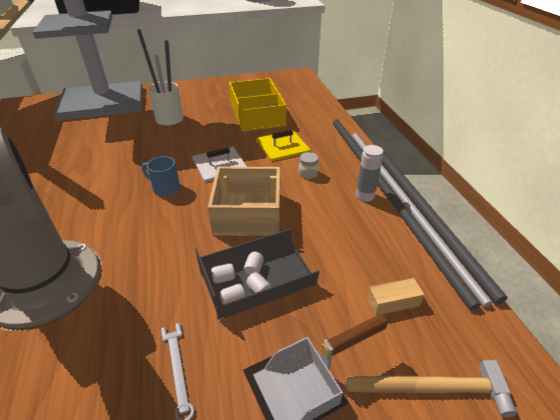

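Top view: aluminium-grey cover with black bar at about (167,237). The yellow one at (150,167) is a look-alike. Crate is at (244,224), trough at (320,231) with the slugs at its near end, and the scoop on its mat at (402,225). Next I measure.

```bash
python3 - <<'E'
from h import *
p,d=load('top'); C=cloud('top',d)
for n in ['trough','trough_back','crate','mat','scoop','scoop_lip','scoop_grip','cover','cover_grip','cover_mid','slug0','spray_can','jar','offcut','mug','hammer','wrench']:
    r=bot.landmark_of('top',n)
    out=[]
    for e in r[:4]:
        u,v=e['xy'][0]*560,e['xy'][1]*420
        ui,vi=min(int(u),559),min(int(v),419)
        out.append((round(e['score'],2),round(u),round(v),np.round(C[vi,ui],3).tolist()))
    print(n,out)
print(bot.get_obs()['t'])
big=cv2.resize(p[120:300,130:450],None,fx=2.5,fy=2.5,interpolation=cv2.INTER_CUBIC); cv2.imwrite('pics/top0c.png',big[:,:,::-1])
E
```

```text
trough [(0.68, 316, 229, [0.469, -0.104, 0.009])]
trough_back [(0.85, 324, 260, [0.371, -0.125, 0.005]), (0.56, 308, 232, [0.46, -0.075, 0.042])]
crate [(0.68, 326, 229, [0.469, -0.132, 0.031]), (0.66, 246, 223, [0.484, 0.11, 0.011]), (0.55, 406, 246, [0.417, -0.38, -0.002])]
mat [(0.65, 315, 256, [0.388, -0.095, 0.042]), (0.28, 248, 223, [0.487, 0.107, 0.011])]
scoop [(0.87, 402, 228, [0.472, -0.362, 0.011])]
scoop_lip [(0.69, 407, 246, [0.417, -0.38, 0.009]), (0.24, 318, 228, [0.469, -0.107, -0.004])]
scoop_grip [(0.78, 397, 192, [0.576, -0.331, 0.089]), (0.2, 418, 158, [0.682, -0.41, 0.023])]
cover [(0.92, 149, 170, [0.642, 0.403, 0.047]), (0.73, 167, 235, [0.447, 0.352, 0.013])]
cover_grip [(0.92, 163, 237, [0.441, 0.354, 0.05]), (0.6, 144, 167, [0.65, 0.412, 0.055])]
cover_mid [(0.82, 148, 167, [0.466, -0.016, 1.481]), (0.67, 169, 239, [0.438, 0.348, 0.015])]
slug0 [(0.71, 305, 233, [0.454, -0.069, 0.043]), (0.58, 314, 255, [0.388, -0.092, 0.045]), (0.56, 328, 227, [0.472, -0.135, 0.036])]
spray_can [(0.82, 252, 117, [0.788, 0.089, 0.11]), (0.74, 360, 145, [0.721, -0.232, 0.042])]
jar [(0.73, 205, 157, [0.679, 0.229, 0.062]), (0.36, 360, 145, [0.721, -0.235, 0.042])]
offcut [(0.93, 362, 145, [0.719, -0.241, 0.04])]
mug [(0.77, 189, 291, [0.276, 0.284, 0.005])]
hammer [(0.7, 316, 228, [0.472, -0.104, 0.003]), (0.62, 416, 153, [0.701, -0.406, 0.018])]
wrench [(0.67, 371, 291, [0.277, -0.271, 0.004])]
0.95
```

View pics/top0c.png

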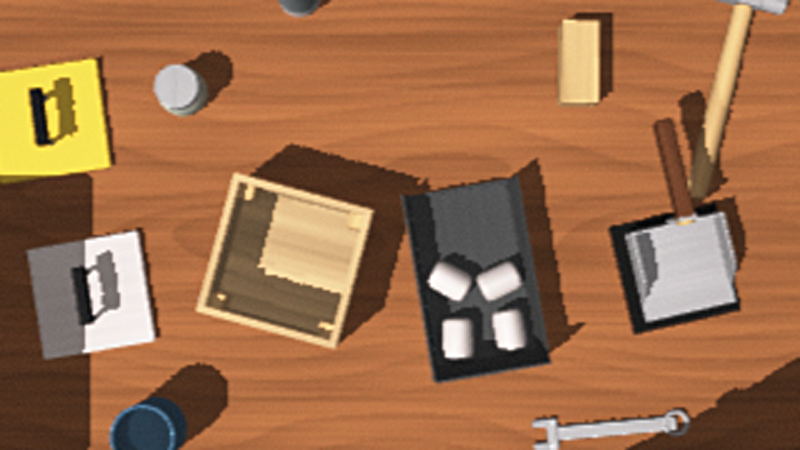

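```bash
python3 - <<'E'
from h import *
def rect(Q):
    r=cv2.minAreaRect((Q[:,:2]*1000).astype(np.float32)); return r
for cam in('top','side'):
    p,d=load(cam); C=cloud(cam,d); ok=d>0
    def sel(x0,x1,y0,y1,z0,z1): 
        m=ok&(C[...,0]>x0)&(C[...,0]<x1)&(C[...,1]>y0)&(C[...,1]<y1)&(C[...,2]>z0)&(C[...,2]<z1); return C[m]
    print(cam)
    Q=sel(.3,.65,-.22,-.02,.06,.12); print('trough high',len(Q),Q.min(0).round(3),Q.max(0).round(3),rect(Q))
    Q=sel(.3,.65,-.22,-.03,.015,.12); print('trough all',rect(Q))
    Q=sel(.3,.65,-.22,-.03,-.02,.12); 
    Q=sel(.35,.65,.0,.25,.08,.12); print('crate rim',len(Q),rect(Q),Q[:,2].mean())
    Q=sel(.35,.65,.0,.25,.064,.08); print('crate posts',len(Q),rect(Q),Q[:,2].mean())
    Q=sel(.35,.53,.27,.45,.004,.03); print('cover sheet',rect(Q),np.median(Q[:,2]))
    Q=sel(.35,.53,.27,.45,.035,.08); print('cover bar',rect(Q),np.median(Q[:,2]))
    Q=sel(.5,.68,-.45,-.25,.075,.12); print('scoop handle',rect(Q),np.median(Q[:,2]),np.max(Q[:,2]))
    Q=sel(.4,.58,-.46,-.27,.02,.06); print('scoop walls',rect(Q),np.max(Q[:,2]))
    Q=sel(.2,.8,-.6,.6,-.02,.003); print('table z',np.median(Q[:,2]))
E
```

```text
top
trough high 91 [ 0.339 -0.197  0.061] [ 0.492 -0.064  0.093] ((415.0705261230469, -119.16695404052734), (132.5933837890625, 135.32659912109375), 10.077178955078125)
trough all ((460.0515441894531, -111.49851989746094), (223.6897430419922, 141.71392822265625), 9.619193077087402)
crate rim 679 ((480.6778259277344, 112.43949890136719), (167.64453125, 166.64114379882812), 75.26374053955078) 0.09225512707594193
crate posts 203 ((482.6633605957031, 112.67316436767578), (168.37161254882812, 155.1411590576172), 74.923828125) 0.07374398627833935
cover sheet ((440.9332580566406, 359.95709228515625), (177.98953247070312, 179.71363830566406), 0.1379886120557785) 0.010159286544018986
cover bar ((438.4898986816406, 356.2574462890625), (68.06127166748047, 18.679107666015625), 8.493781089782715) 0.052081279291244176
scoop handle ((583.3238525390625, -338.1700439453125), (122.73194122314453, 22.30367088317871), 14.24296760559082) 0.1010796318476983 0.11244914910961712
scoop walls ((509.1756286621094, -355.77032470703125), (125.34825897216797, 112.72322082519531), 12.64919376373291) 0.057193284164
[... 481 characters left out ...]
66912841796875, 104.89456176757812), (166.43678283691406, 165.81980895996094), 75.1639404296875) 0.07218561167165162
cover sheet ((439.9569091796875, 352.78033447265625), (137.06015014648438, 139.98202514648438), 9.681070327758789) 0.009849668251692034
cover bar ((438.53271484375, 352.1298828125), (67.26487731933594, 20.811349868774414), 9.766804695129395) 0.04940046196898418
scoop handle ((582.916259765625, -342.5093994140625), (122.07339477539062, 20.831769943237305), 12.920431137084961) 0.10126548667829183 0.10522928157468159
scoop walls ((509.41082763671875, -359.2110595703125), (125.9026107788086, 114.91678619384766), 12.854727745056152) 0.05988585659402823
table z 0.0002683614974238191
```

```bash
cat >> h.py <<'E'
TR=np.array([466,-112.7]); TA=np.deg2rad(9.7)
def loc(P,o,a):
    u=np.array([np.cos(a),np.sin(a)]); v=np.array([-u[1],u[0]]); D=np.asarray(P)[...,:2]-o; return np.stack([D@u,D@v],-1)
def rotm(q):
    from scipy.spatial.transform import Rotation as R
    return R.from_quat([q[1],q[2],q[3],q[0]])
def plan(pts,step=30,ang=8,start=None):
    """pts: list of (x,y,z mm, yaw deg, pitch deg[lip down +]) tcp targets; prints rows"""
    pass
E
python3 - <<'E'
from h import *
for cam in('top','side'):
    p,d=load(cam); C=cloud(cam,d)
    for n in ['slug0']:
        for e in bot.cut_out(cam,n)[:6]:
            m=e['pixels']&(d>0); Q=C[m]*1000
            c,s,a=cv2.minAreaRect(Q[:,:2].astype(np.float32))
            print(cam,round(e['score'],2),m.sum(),loc(c,TR,TA).round(),np.round(s),round(a),Q[:,2].max().round())
p,d=load('top');C=cloud('top',d)
a=np.array([.15,-.657]);b=np.array([.568,-.344])
D=C[...,:2]-a;u=(b-a)/np.linalg.norm(b-a);s=D@u;t=np.abs(D[...,0]*u[1]-D[...,1]*u[0])
for s0 in np.arange(0,.6,.05):
    m=(d>0)&(s>s0)&(s<s0+.05)&(t<.1); print(round(s0,2),C[m][:,2].max().round(3) if m.any() else None)
E
```

```text
top 0.58 200 [-72. -30.] [48. 41.] 1 47.0
top 0.57 146 [-15. -25.] [33. 43.] 24 46.0
top 0.55 167 [-4. 33.] [45. 35.] 63 47.0
top 0.52 192 [-75.  34.] [34. 50.] 90 47.0
side 0.91 355 [-72.  37.] [48. 54.] 1 42.0
side 0.83 325 [-3. 26.] [48. 34.] 65 42.0
side 0.71 327 [-74. -30.] [48. 42.] 7 42.0
side 0.71 283 [-17. -20.] [37. 69.] 7 42.0
0.0 0.395
0.05 0.17
0.1 0.174
0.15 0.171
0.2 0.011
0.25 0.011
0.3 0.012
0.35 0.045
0.4 0.053
0.45 0.109
0.5 0.112
0.55 0.109
```

```bash
python3 -m jog '[[[20,-9,0],[0,0,0],-1],[[40,-18,0],[0,0,0],-1],[[45,-20,0],[0,0,0],-1],[[45,-20,0],[0,0,0],-1],[[45,-20,0],[0,0,0],-1],[[45,-20,0],[0,0,0],-1],[[45,-20,0],[0,0,0],-1],[[45,-20,10],[0,0,0],-1],[[45,-20,10],[0,0,0],-1],[[45,-20,20],[0,0,0],-1],[[38,-17,20],[0,0,0],-1],[[19,-9,20],[0,0,0],-1]]' 120
python3 - <<'E'
from h import *
snap('top','top1');snap('side','side1');o=bot.get_obs();print(o['eef_pos'],o['t'],o['q'].round(2),rotm(o['tool_rot']).as_matrix().round(3))
E
```

```text
t: 2.55
eef_pos: [0.5707, -0.3399, 0.1507]
tool_rot: [-0.001, 0.993, 0.115, 0.001]
contact_force: [-0.2, 0.3, -0.5]
gripper_width: 1.002
[ 0.56857498 -0.34001687  0.14858977] 2.65 [ 0.53  0.54 -0.12  1.65  0.07  0.96 -0.96] [[ 0.974  0.228 -0.003]
 [ 0.228 -0.974  0.003]
 [-0.002 -0.004 -1.   ]]
```

```bash
python3 -m jog '[[[0,2.5,15],[0,0,0],-1],[[0,0,20],[0,0,0],-1],[[0,0,20],[0,0,0],-1],[[0,0,15],[0,0,0],-1],[[0,0,10],[0,0,0],-1],[[0,0,0],[0,0,0],-1],[[0,0,0],[0,0,0],1],[[0,0,0],[0,0,0],1],[[0,0,0],[0,0,0],1],[[0,0,0],[0,0,0],1]]' 120
python3 - <<'E'
from h import *
p,d=snap('side','side2');snap('top','top2');o=bot.get_obs();print(o['eef_pos'],o['t'],o['q'].round(2))
E
```

```text
t: 3.9
eef_pos: [0.5688, -0.3464, 0.0719]
tool_rot: [0.0, 0.994, 0.112, 0.0]
contact_force: [-1.1, 0.7, 4.0]
gripper_width: 0.213
[ 0.56883595 -0.34633925  0.07189914] 4.0 [ 0.53  0.64 -0.11  1.69  0.09  0.82 -0.97]
```

View pics/side2.png

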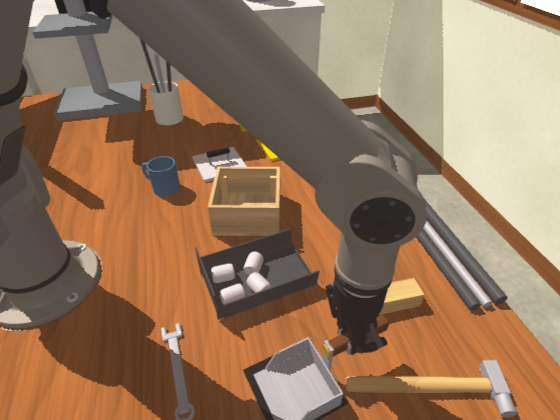

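```bash
python3 - <<'E'
from h import *
import glob
for cam in('side',):
    p,d=load(cam); C=cloud(cam,d); ok=d>0
    def sel(x0,x1,y0,y1,z0,z1):
        m=ok&(C[...,0]>x0)&(C[...,0]<x1)&(C[...,1]>y0)&(C[...,1]<y1)&(C[...,2]>z0)&(C[...,2]<z1); return C[m]
    Q=sel(.4,.54,-.46,-.27,.02,.06); print(cam,'walls',cv2.minAreaRect((Q[:,:2]*1000).astype(np.float32)),Q[:,2].max())
p2=cv2.imread('pics/side2.png').astype(int);p0=cv2.imread('pics/side0.png').astype(int)
D=np.abs(p2-p0).sum(2)[330:420,240:345]; print((D>60).sum()); 
cv2.imwrite('pics/diff.png',np.hstack([cv2.resize(x[330:420,240:345].astype(np.uint8),None,fx=3.5,fy=3.5) for x in (p0,p2)]))
cv2.imwrite('pics/top2c.png',cv2.resize(cv2.imread('pics/top2.png')[120:300,280:480],None,fx=3,fy=3))
E
```

```text
side walls ((491.7095947265625, -364.02801513671875), (84.27645874023438, 116.91602325439453), 15.420527458190918) 0.059778784666984164
3750
```

View pics/diff.png

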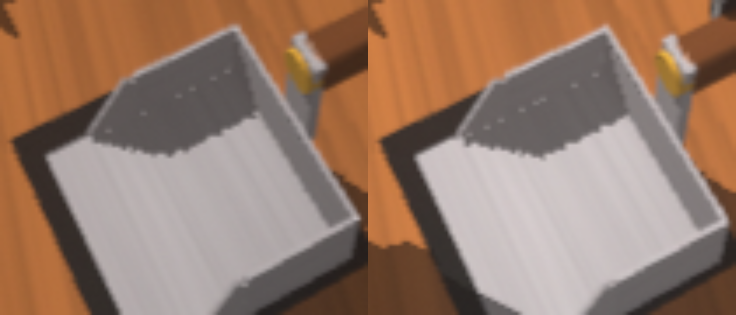

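View pics/top2c.png

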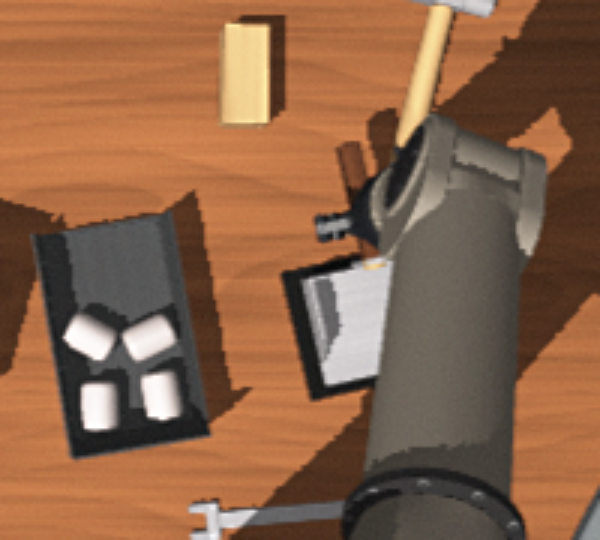

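```bash
python3 - <<'E'
from h import *
p,d=bot.read_camera('side'); z=np.load('pics/side.npz')
img=cv2.imread('pics/side0.png')
# scene static: use current picture for the trough (unoccluded)
C=cloud('side',d)*1000; ok=d>0
for A in (9.2,9.7,10.2):
    a=np.deg2rad(A); L=loc(C,np.array([466.4,-113.]),a)
    m=ok&(np.abs(L[...,0])<130)&(np.abs(L[...,1])<85)
    Z=C[...,2]
    out=[]
    for s in(1,-1):
        for x0 in(-100,-60,-20,20,60):
            k=m&(L[...,0]>x0)&(L[...,0]<x0+40)&(s*L[...,1]>50)&(Z>46)&(Z<56); q=L[k][:,1]; out.append((round(float(np.percentile(q,5)),1),round(float(np.percentile(q,95)),1)) if k.sum()>3 else None)
    print(A,out)
a=np.deg2rad(9.7); L=loc(C,np.array([466.4,-113.]),a)
k=ok&(L[...,0]<-80)&(L[...,0]>-135)&(np.abs(L[...,1])<80)&(Z>60)&(Z<95); q=L[k]
for y0 in(-70,-40,-10,20,50):
    j=(q[:,1]>y0)&(q[:,1]<y0+20); print(y0,q[j][:,0].mean().round(1),q[j][:,0].min().round(1),q[j][:,0].max().round(1))
print(q[:,1].min(),q[:,1].max(),Z[k].max())
k=ok&(L[...,0]>60)&(L[...,0]<115)&(np.abs(L[...,1])<50); 
import numpy as np
for x0 in range(60,115,5):
    j=k&(L[...,0]>x0)&(L[...,0]<x0+5); print(x0,np.median(Z[j]).round(1),end=' ')
E
```

```text
9.2 [(65.4, 70.2), (64.9, 69.9), (65.4, 71.3), (66.2, 70.3), (66.6, 71.1), (-72.2, -68.7), (-72.1, -68.4), (-71.1, -67.9), (-70.9, -67.1), (-70.7, -67.0)]
9.7 [(66.1, 70.9), (65.2, 70.3), (65.4, 71.3), (65.8, 69.9), (65.8, 70.5), (-71.5, -67.9), (-71.8, -68.0), (-71.0, -67.8), (-71.2, -67.4), (-71.4, -67.5)]
10.2 [(66.8, 71.6), (65.7, 70.6), (65.4, 71.3), (65.4, 69.7), (65.2, 69.9), (-70.8, -67.1), (-71.5, -67.7), (-70.9, -67.7), (-71.5, -67.8), (-72.0, -68.3)]
-70 -116.6 -117.8 -114.6
-40 -116.9 -117.8 -115.0
-10 -116.9 -117.9 -114.8
20 -116.9 -117.8 -114.9
50 -116.8 -117.8 -114.5
-69.4236536485113 67.4243458285133 88.36326841478848
60 4.6 65 4.2 70 4.0 75 4.1 80 4.1 85 4.3 90 4.5 95 4.6 100 6.3 105 11.6 110 0.6
```

```bash
cat > pl.py <<'E'
import numpy as np, sys
from scipy.spatial.transform import Rotation as R
OFF=np.array([-155.6,0,68.])   # lip in tool frame, mm
TR=np.array([465.8,-113.5]); TA=9.75
def rot(yaw,pitch):  # tool down, tool x along yaw; pitch + = lip down
    return R.from_euler('z',yaw,degrees=True)*R.from_quat([1,0,0,0])*R.from_euler('y',pitch,degrees=True)
def tcp_from_lip(lip,yaw,pitch):
    r=rot(yaw,pitch); return np.asarray(lip,float)-r.apply(OFF), r
def trough(lx,ly,z):
    a=np.deg2rad(TA); return [TR[0]+lx*np.cos(a)-ly*np.sin(a),TR[1]+lx*np.sin(a)+ly*np.cos(a),z]
def rows(start,targets):
    """start=(p,R); targets list of ((p,R), nrows). prints rows, returns end"""
    p,r=start; out=[]
    for (tp,tr),n in targets:
        rv=(r.inv()*tr).as_rotvec(); p0=p.copy(); r0=r
        for i in range(1,n+1):
            gp=p0+(tp-p0)*i/n; gr=r0*R.from_rotvec(rv*i/n)
            dp=r.inv().apply(gp-p).round(1); dr=np.degrees((r.inv()*gr).as_rotvec()).round(1)
            p=p+r.apply(dp); r=r*R.from_rotvec(np.radians(dr)); out.append((dp.tolist(),dr.tolist()))
    for o in out: print(o)
    print('end',p.round(1),r.as_matrix()[:,0].round(3)); return p,r
def now():
    from station import bot
    o=bot.get_obs(); q=o['tool_rot']; return o['eef_pos']*1000, R.from_quat([q[1],q[2],q[3],q[0]])
E
python3 - <<'E'
from pl import *
from station import bot
s=now(); print(s[0],bot.get_obs()['contact_force'].round(1))
up=(s[0]+[0,0,95],s[1])
t1=tcp_from_lip(trough(60,0,100),TA,0)
t2=tcp_from_lip(trough(60,0,20),TA,10)
t3=tcp_from_lip(trough(50,0,5),TA,10)
rows((s[0],rot(12.86,0)),[((s[0]+[0,0,95],rot(12.86,0)),4),(t1,8),(t2,4),(t3,2)])
E
```

```text
[ 568.85406266 -346.34535333   71.88680303] [-0.7  1.9  5.8]
([0.0, 0.0, -23.8], [0.0, 0.0, 0.0])
([0.0, 0.0, -23.7], [0.0, 0.0, 0.0])
([0.0, 0.0, -23.7], [0.0, 0.0, 0.0])
([0.0, 0.0, -23.8], [0.0, 0.0, 0.0])
([20.8, -29.8, -0.1], [0.0, 0.0, 0.4])
([20.7, -29.9, -0.2], [0.0, 0.0, 0.4])
([20.4, -30.1, -0.1], [0.0, 0.0, 0.4])
([20.2, -30.2, -0.2], [0.0, 0.0, 0.4])
([20.0, -30.3, -0.1], [0.0, 0.0, 0.3])
([19.8, -30.5, -0.1], [0.0, 0.0, 0.4])
([19.6, -30.6, -0.2], [0.0, 0.0, 0.4])
([19.4, -30.7, -0.1], [0.0, 0.0, 0.4])
([-3.5, -0.0, 13.5], [-0.0, 2.5, 0.0])
([-4.2, -0.0, 13.3], [-0.0, 2.5, 0.0])
([-4.7, -0.0, 13.2], [-0.0, 2.5, 0.0])
([-5.2, -0.0, 12.9], [-0.0, 2.5, 0.0])
([-6.2, -0.0, 6.5], [-0.0, 0.0, 0.0])
([-6.3, -0.0, 6.5], [-0.0, -0.0, 0.0])
end [654.5 -81.1  99. ] [0.971 0.167 0.174]
```

```bash
python3 -m jog '[[[0,0,-15],[0,0,0],1],[[0,0,-30],[0,0,0],1],[[0,0,-35],[0,0,0],1],[[5,-8,-15],[0,0,0.4],1],[[20,-30,0],[0,0,0.4],1],[[20,-30,0],[0,0,0.4],1],[[20,-30,0],[0,0,0.4],1],[[20,-30,0],[0,0,0.4],1],[[20,-30,0],[0,0,0.4],1],[[20,-30,0],[0,0,0.4],1],[[20,-30,0],[0,0,0.4],1],[[16,-24,0],[0,0,0.3],1]]' 120
python3 - <<'E'
from h import *
p,d=snap('side','side3');snap('top','top3');o=bot.get_obs();print(o['eef_pos'],o['t'],o['contact_force'].round(1),o['q'].round(2),o['gripper_width'],rotm(o['tool_rot']).as_matrix().round(3))
E
```

```text
t: 5.55
eef_pos: [0.6795, -0.075, 0.1655]
tool_rot: [-0.001, 0.997, 0.082, -0.001]
contact_force: [0.4, -0.0, -2.4]
gripper_width: 0.215
[ 0.68030012 -0.07120168  0.1654845 ] 5.65 [ 0.   1.9 -2.6] [ 0.12  0.56 -0.15  1.58  0.09  1.01 -1.46] 0.2117841603136473 [[ 0.986  0.169 -0.   ]
 [ 0.169 -0.986  0.004]
 [ 0.    -0.004 -1.   ]]
```

View pics/side3.png

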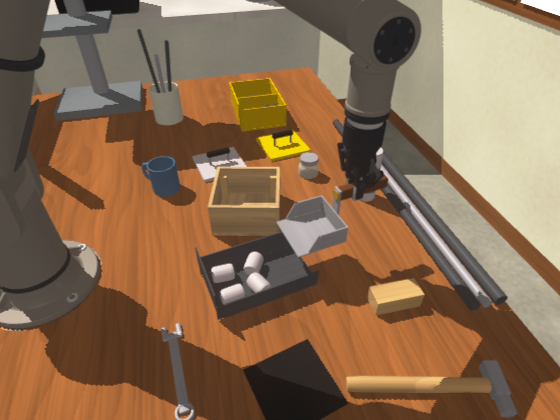

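```bash
python3 - <<'E'
from pl import *
from h import cloud,load,loc,cv2
s=now(); print(s[0], s[1].as_matrix()[:,0])
p,d=load('side'); C=cloud('side',d)*1000
L=loc(C,s[0][:2],np.deg2rad(TA))
Z=C[...,2]; m=(d>0)&(L[...,0]<-30)&(L[...,0]>-175)&(np.abs(L[...,1])<80)&(Z>85)&(Z<155)
Q=np.c_[L[m],Z[m]]; print(len(Q),Q.min(0),Q.max(0))
f=Q[(Q[:,2]<115)&(np.abs(Q[:,1])<45)]
A=np.c_[f[:,0],f[:,1],np.ones(len(f))]; k=np.linalg.lstsq(A,f[:,2],rcond=None)[0]; r=f[:,2]-A@k; f=f[np.abs(r)<3]; A=np.c_[f[:,0],f[:,1],np.ones(len(f))];k=np.linalg.lstsq(A,f[:,2],rcond=None)[0]
print('slope deg',np.degrees(k[:2]),'z at lip',k[2]-155.6*k[0],len(f))
print('pan y range near x -60..-150',[ (np.percentile(Q[(Q[:,0]>a)&(Q[:,0]<a+20)][:,1],[1,99]).round(1)) for a in(-155,-130,-110,-90,-70)], 'lip x', np.percentile(f[:,0],[0,1,99]))
t1=tcp_from_lip(trough(60,0,100),TA,0)
t2=tcp_from_lip(trough(60,0,20),TA,10)
t3=tcp_from_lip(trough(50,0,6),TA,10)
rows(s,[(t1,1),(t2,4),(t3,2)])
E
```

```text
[680.30011737 -71.20168044 165.48450247] [9.85539744e-01 1.69444177e-01 2.89295522e-04]
2786 [-154.14367012  -61.95810816   94.99624213] [-37.4156523   54.3258522  154.99395206]
slope deg [0.37697755 0.02291563] z at lip 99.82189098066641 1273
pan y range near x -60..-150 [array([-58.6,  51.5]), array([-60.2,  53.4]), array([-60.5,  52.1]), array([-60.9,  51.9]), array([-60.9,  51.9])] lip x [-154.14367012 -153.35601154  -45.7142006 ]
([-3.0, 5.4, -2.5], [-0.2, -0.0, 0.0])
([-3.5, -0.0, 13.5], [-0.0, 2.5, 0.0])
([-4.2, -0.0, 13.3], [-0.0, 2.5, 0.0])
([-4.7, -0.0, 13.2], [-0.0, 2.5, 0.0])
([-5.2, -0.0, 12.9], [-0.0, 2.5, 0.0])
([-6.2, -0.0, 6.0], [-0.0, -0.0, 0.0])
([-6.1, -0.0, 6.0], [-0.0, -0.0, 0.0])
end [654.5 -81.1 100. ] [0.971 0.167 0.174]
```

```bash
python3 -m jog '[[[-3,5.4,-2.5],[0,0,0],1],[[0,0,0],[0,0,0],1]]'
python3 - <<'E'
from h import *
p,d=snap('side','side4')
from pl import *
s=now(); print(s[0], s[1].as_matrix()[:,0])
C=cloud('side',d)*1000
L=loc(C,s[0][:2],np.deg2rad(TA))
Z=C[...,2]; m=(d>0)&(L[...,0]<-30)&(L[...,0]>-175)&(np.abs(L[...,1])<80)&(Z>85)&(Z<155)
Q=np.c_[L[m],Z[m]]
print('pan y range',[ (np.percentile(Q[(Q[:,0]>a)&(Q[:,0]<a+20)][:,1],[1,99]).round(1)) for a in(-155,-130,-110,-90,-70)], np.percentile(Q[:,0],[0,1]))
w=Q[(Q[:,2]>135)&(Q[:,1]<-30)&(Q[:,0]>-108)&(Q[:,0]<-50)]; print('wall -y',np.polyfit(w[:,0],w[:,1],1),np.median(w[:,1]))
w=Q[(Q[:,2]>135)&(Q[:,1]>30)&(Q[:,0]>-108)&(Q[:,0]<-50)]; print('wall +y',np.polyfit(w[:,0],w[:,1],1),np.median(w[:,1]))
E
```

```text
t: 5.9
eef_pos: [0.6768, -0.0866, 0.1688]
tool_rot: [0.001, 0.997, 0.08, -0.0]
contact_force: [-0.7, -0.5, -1.7]
gripper_width: 0.211
[676.93749169 -86.1322311  168.80416528] [ 9.87110719e-01  1.60038078e-01 -4.92835111e-04]
pan y range [array([-54.9,  55. ]), array([-56.5,  56.4]), array([-57. ,  56.3]), array([-57.5,  55.3]), array([-57.7,  55.4])] [-153.74654863 -151.80310911]
wall -y [-2.29176943e-02 -5.73412188e+01] -55.49268599605783
wall +y [-1.16853773e-02  5.29495462e+01] 53.66696788830801
```

```bash
for i in 1 2 3; do python3 -m jog '[[[0,0,0],[0,0,0],1]]' | grep eef; done; python3 - <<'E'
from pl import *
s=now(); print(s[0], s[1].as_matrix()[:,0])
t1=tcp_from_lip(trough(60,0,100),TA,0)
print(t1[0])
E
```

```text
eef_pos: [0.6772, -0.0848, 0.1688]
eef_pos: [0.6774, -0.0841, 0.1688]
eef_pos: [0.6775, -0.0838, 0.1688]
[677.48279206 -83.7610185  168.80782165] [9.86641019e-01 1.62909480e-01 1.09715309e-05]
[678.28588633 -76.98824697 168.        ]
```

```bash
python3 - <<'E'
from pl import *
s=(np.array([677.6,-83.4,168.8]),rot(9.4,0))
t1=tcp_from_lip(trough(60,0,100),TA,0)
t2=tcp_from_lip(trough(60,0,22),TA,10)
rows(s,[(t1,1),(t2,4)])
E
```

```text
([1.7, -6.2, 0.8], [0.0, 0.0, -0.3])
([-3.5, -0.0, 13.0], [0.0, 2.5, -0.0])
([-4.1, -0.0, 12.8], [0.0, 2.5, -0.0])
([-4.7, -0.0, 12.7], [0.0, 2.5, -0.0])
([-5.2, -0.0, 12.4], [0.0, 2.5, -0.0])
end [664.3 -79.4 116. ] [0.971 0.166 0.174]
```

```bash
python3 -m jog '[[[1.7,-6.2,0.8],[0,0,-0.3],1],[[-3.5,0,13],[0,2.5,0],1],[[-4.1,0,12.8],[0,2.5,0],1],[[-4.7,0,12.7],[0,2.5,0],1],[[-5.2,0,12.4],[0,2.5,0],1],[[0,0,0],[0,0,0],1],[[0,0,0],[0,0,0],1],[[0,0,0],[0,0,0],1]]'
python3 - <<'E'
from h import *
p,d=snap('side','side5'); snap('top','top5')
cv2.imwrite('pics/side5c.png',cv2.resize(p[150:330,180:380,::-1],None,fx=3.3,fy=3.3,interpolation=cv2.INTER_CUBIC))
from pl import *
s=now(); print(s[0], s[1].as_matrix()[:,0], tcp_from_lip(trough(60,0,22),TA,10)[0])
C=cloud('side',d)*1000
L=loc(C,TR,np.deg2rad(TA))
Z=C[...,2]; m=(d>0)&(L[...,0]>50)&(L[...,0]<180)&(np.abs(L[...,1])<80)&(Z>22)&(Z<155)
Q=np.c_[L[m],Z[m]]
w=Q[(Q[:,0]>110)&(Q[:,0]<160)&(Q[:,2]>65)&(Q[:,2]<95)]
for a in(110,120,130,140): 
  k=w[(w[:,0]>a)&(w[:,0]<a+10)][:,1]; print(a,np.percentile(k,[2,98]).round(1))
k=Q[(Q[:,0]<100)&(Q[:,2]<45)&(np.abs(Q[:,1])<45)]; print('lip',k[:,0].min(),np.percentile(k[k[:,0]<75][:,1],[1,99])); 
E
```

```text
t: 7.32
eef_pos: [0.6654, -0.0793, 0.1169]
tool_rot: [-0.007, 0.993, 0.084, 0.088]
contact_force: [0.5, -0.9, -2.7]
gripper_width: 0.213
[665.0403382  -79.46384122 116.63013091] [0.97055531 0.16592382 0.17461867] [664.318596   -79.3882664  115.98658365]
110 [-57.1  55.2]
120 [-57.6  55.6]
130 [-58.1  55.4]
140 [-58.   54.4]
lip 64.08144937390816 [-42.95176674  42.82813093]
```

View pics/side5c.png

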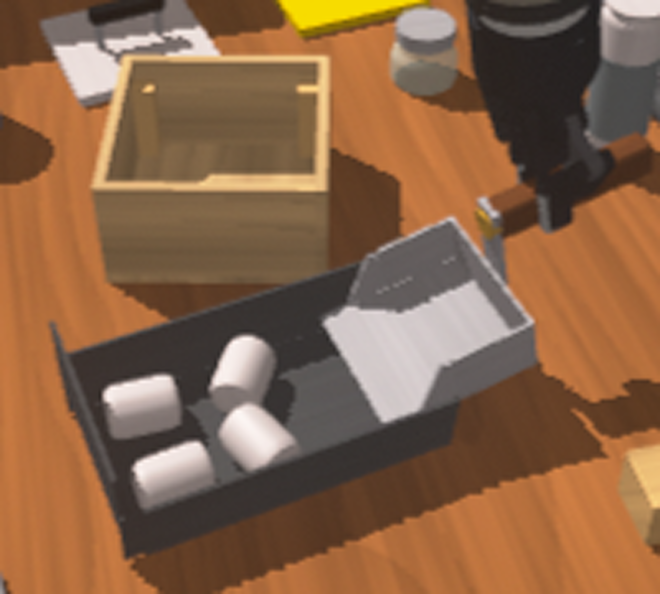

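```bash
python3 - <<'E'
from pl import *
s=tcp_from_lip(trough(60,0,22),TA,10)
T=lambda x,z,p:tcp_from_lip(trough(x,0.5,z),TA,p)
rows(s,[(T(50,5,10),3),(T(-10,5,10),5),(T(-60,5,3),5),(T(-75,5,1),2)])
E
```

```text
([-4.3, -0.2, 5.0], [0.0, 0.0, 0.0])
([-4.2, -0.1, 5.0], [0.0, 0.0, 0.0])
([-4.3, -0.2, 5.0], [0.0, 0.0, 0.0])
([-11.8, -0.0, -2.1], [0.0, 0.0, 0.0])
([-11.8, -0.0, -2.1], [0.0, 0.0, 0.0])
([-11.9, -0.0, -2.0], [0.0, 0.0, 0.0])
([-11.8, -0.0, -2.1], [0.0, 0.0, 0.0])
([-11.8, -0.0, -2.1], [0.0, 0.0, 0.0])
([-8.4, -0.0, 2.2], [-0.0, -1.4, 0.0])
([-8.4, 0.0, 2.3], [0.0, -1.4, -0.0])
([-8.3, -0.0, 2.6], [0.0, -1.4, -0.0])
([-8.2, -0.0, 2.7], [0.0, -1.4, -0.0])
([-8.2, -0.0, 3.0], [0.0, -1.4, -0.0])
([-6.4, -0.0, 2.3], [-0.0, -1.0, -0.0])
([-6.3, -0.0, 2.5], [0.0, -1.0, -0.0])
end [543.9 -99.6  75.7] [0.985 0.169 0.017]
```

```bash
python3 -m jog '[[[-4.3,-0.2,5],[0,0,0],1],[[-4.2,-0.1,5],[0,0,0],1],[[-4.3,-0.2,5],[0,0,0],1],[[0,0,0],[0,0,0],1],[[-11.8,0,-2.1],[0,0,0],1],[[-11.8,0,-2.1],[0,0,0],1],[[-11.9,0,-2],[0,0,0],1],[[-11.8,0,-2.1],[0,0,0],1],[[-11.8,0,-2.1],[0,0,0],1]]'
python3 - <<'E'
from h import *
p,d=snap('side','side6')
cv2.imwrite('pics/side6c.png',cv2.resize(p[150:330,180:380,::-1],None,fx=3.3,fy=3.3,interpolation=cv2.INTER_CUBIC))
from pl import *
s=now(); print(s[0], s[1].as_matrix()[:,0], tcp_from_lip(trough(-10,0.5,5),TA,10)[0])
E
```

```text
t: 8.55
eef_pos: [0.5945, -0.0913, 0.0992]
tool_rot: [-0.007, 0.993, 0.084, 0.087]
contact_force: [0.2, -0.5, -2.7]
gripper_width: 0.211
[592.47405936 -91.82576359  98.746756  ] [0.97126007 0.16492321 0.17162227] [595.24499712 -90.74995364  98.98658365]
```

View pics/side6c.png

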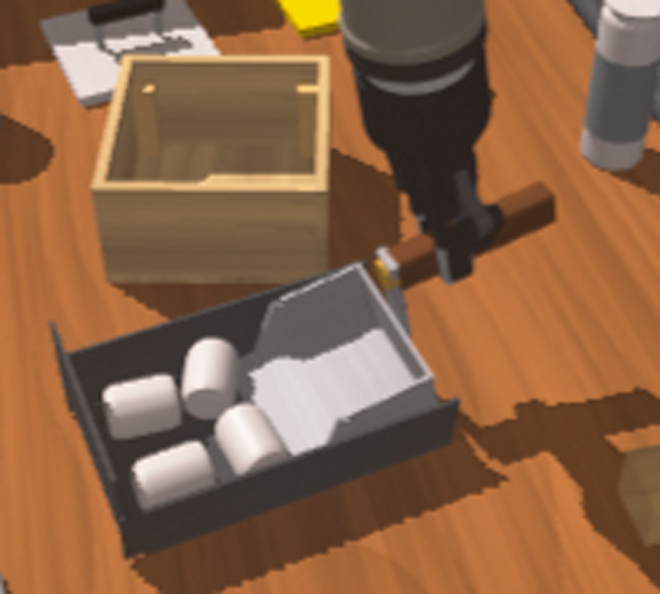

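```bash
python3 -m jog '[[[-8.4,0,2.2],[0,-1.4,0],1],[[-8.4,0,2.3],[0,-1.4,0],1],[[-8.3,0,2.6],[0,-1.4,0],1],[[-8.2,0,2.7],[0,-1.4,0],1],[[-8.2,0,3],[0,-1.4,0],1],[[-6.4,0,2.3],[0,-1,0],1],[[-6.3,0,2.5],[0,-1,0],1]]'
python3 - <<'E'
from h import *
p,d=snap('side','side7')
cv2.imwrite('pics/side7c.png',cv2.resize(p[150:330,180:380,::-1],None,fx=3.3,fy=3.3,interpolation=cv2.INTER_CUBIC))
from pl import *
s=now(); print(s[0], s[1].as_matrix()[:,0], tcp_from_lip(trough(-75,0.5,5),TA,1)[0])
E
```

```text
t: 9.48
eef_pos: [0.5445, -0.0996, 0.076]
tool_rot: [-0.001, 0.996, 0.084, 0.009]
contact_force: [3.3, 1.4, -4.2]
gripper_width: 0.213
[543.35687812 -99.72846182  75.45389858] [0.98562921 0.16816252 0.0160131 ] [543.95816518 -99.56264315  75.70523771]
```

View pics/side7c.png

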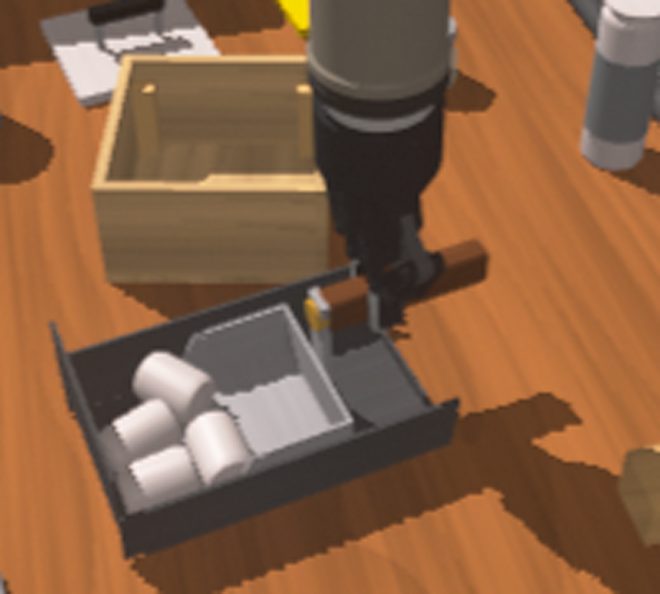

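```bash
python3 - <<'E'
from pl import *
s=tcp_from_lip(trough(-75,0.5,5),TA,1)
T=lambda x,z,p:tcp_from_lip(trough(x,0.5,z),TA,p)
e=rows(s,[(T(-105,5,1),5)])
H=lambda x,z,p:tcp_from_lip(trough(x,0.5,z+np.sin(np.radians(p))*110),TA,-p)
rows(e,[(H(-104,7,10),3),(H(-106,9,22),3)])
E
python3 -m jog '[[[-6,0,-0.1],[0,0,0],1],[[-6,0,-0.1],[0,0,0],1],[[-6,0,-0.1],[0,0,0],1],[[-6,0,-0.1],[0,0,0],1],[[-6,0,-0.1],[0,0,0],1],[[0,0,0],[0,0,0],1]]'
python3 - <<'E'
from h import *
p,d=snap('side','side8')
cv2.imwrite('pics/side8c.png',cv2.resize(p[150:330,180:380,::-1],None,fx=3.3,fy=3.3,interpolation=cv2.INTER_CUBIC))
from pl import *
s=now(); print(s[0], s[1].as_matrix()[:,0], tcp_from_lip(trough(-105,0.5,5),TA,1)[0])
E
```

```text
([-6.0, 0.0, -0.1], [0.0, 0.0, 0.0])
([-6.0, -0.0, -0.1], [0.0, 0.0, 0.0])
([-6.0, 0.0, -0.1], [0.0, 0.0, 0.0])
([-6.0, -0.0, -0.1], [0.0, 0.0, 0.0])
([-6.0, -0.0, -0.1], [0.0, 0.0, 0.0])
end [ 514.4 -104.6   75.7] [0.985 0.169 0.017]
([3.8, -0.0, 3.3], [0.0, -3.7, -0.0])
([4.1, 0.0, 3.0], [-0.0, -3.6, -0.0])
([4.2, -0.0, 2.8], [0.0, -3.7, -0.0])
([1.5, -0.0, 3.5], [0.0, -4.0, 0.0])
([1.8, -0.0, 3.3], [0.0, -4.0, 0.0])
([2.0, -0.0, 3.3], [-0.0, -4.0, 0.0])
end [ 528.6 -102.2   54.9] [ 0.914  0.157 -0.375]
t: 10.28
eef_pos: [0.5128, -0.1055, 0.0754]
tool_rot: [-0.001, 0.996, 0.084, 0.008]
contact_force: [0.5, -1.7, -4.7]
gripper_width: 0.215
[ 512.84592699 -105.38916922   75.31636574] [0.98569528 0.16786257 0.01506548] [ 514.39148341 -104.64312826   75.70523771]
```

View pics/side8c.png

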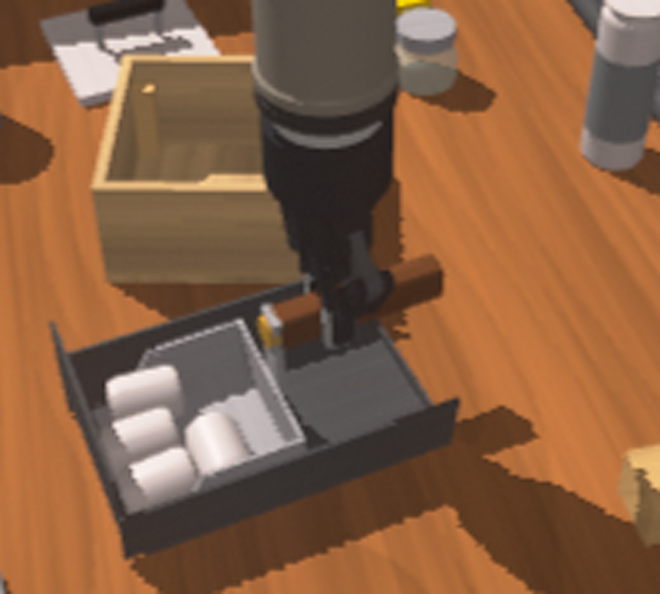

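```bash
python3 -m jog '[[[3.8,0,3.3],[0,-3.7,0],1],[[4.1,0,3],[0,-3.6,0],1],[[4.2,0,2.8],[0,-3.7,0],1],[[1.5,0,3.5],[0,-4,0],1],[[1.8,0,3.3],[0,-4,0],1],[[2,0,3.3],[0,-4,0],1],[[0,0,0],[0,0,0],1]]'
python3 - <<'E'
from h import *
p,d=snap('side','side9')
cv2.imwrite('pics/side9c.png',cv2.resize(p[150:330,180:380,::-1],None,fx=3.3,fy=3.3,interpolation=cv2.INTER_CUBIC))
from pl import *
s=now(); print(s[0], s[1].as_matrix()[:,0])
E
```

```text
t: 11.2
eef_pos: [0.528, -0.1015, 0.0532]
tool_rot: [0.016, 0.978, 0.083, -0.191]
contact_force: [-0.0, 0.1, -6.7]
gripper_width: 0.213
[ 527.68945708 -101.94096481   53.78699057] [ 0.91354582  0.15615014 -0.37556779]
```

View pics/side9c.png

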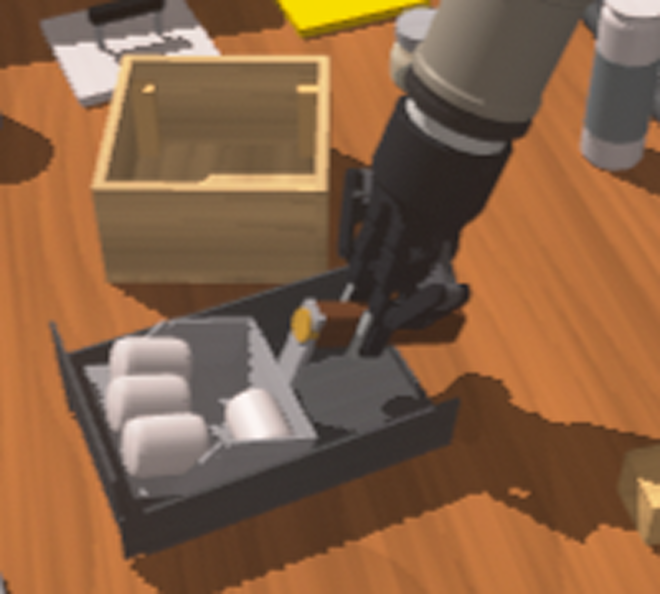

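```bash
python3 -m jog '[[[-1.9,0,-4.6],[0,0,0],1],[[-3.8,0,-9.3],[0,0,0],1],[[-5.6,0,-13.9],[0,0,0],1],[[-5.6,0,-13.9],[0,0,0],1],[[-5.6,0,-13.9],[0,0,0],1],[[-5.6,0,-13.9],[0,0,0],1],[[-3.8,0,-9.3],[0,0,0],1],[[-1.9,0,-4.6],[0,0,0],1]]'
python3 - <<'E'
from h import *
p,d=snap('side','side10');p2,d2=snap('top','top10')
cv2.imwrite('pics/s10.png',np.vstack([cv2.resize(x[:,:,::-1],None,fx=3.,fy=3.,interpolation=cv2.INTER_CUBIC) for x in (p[150:250,180:380],p2[190:290,230:430])]))
from pl import *
s=now(); print(s[0], s[1].as_matrix()[:,0],bot.get_obs()['q'].round(2))
E
```

```text
t: 12.25
eef_pos: [0.5285, -0.1024, 0.1456]
tool_rot: [0.016, 0.978, 0.083, -0.19]
contact_force: [-0.3, -0.0, -7.1]
gripper_width: 0.211
[ 528.47296919 -102.42594609  145.25913725] [ 0.9141867   0.15588172 -0.37411706] [ 0.11  0.56 -0.11  1.7   0.13  1.27 -1.46]
```

View pics/s10.png

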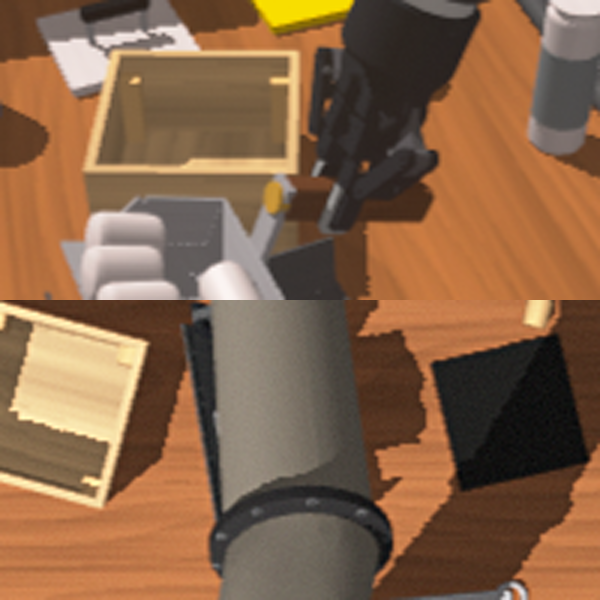

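```bash
cat >> pl.py <<'E'
CR=np.array([479.6,109.0]); CA=-14.4
def crate(lx,ly,z):
    a=np.deg2rad(CA); return [CR[0]+lx*np.cos(a)-ly*np.sin(a),CR[1]+lx*np.sin(a)+ly*np.cos(a),z]
E
python3 - <<'E'
from pl import *
s=(np.array([528.5,-102.4,145.3]),rot(9.7,-22))
print('lip now',(s[0]+s[1].apply(OFF)).round(), 'heel z',(s[0]+s[1].apply(OFF+[110,0,0])).round())
g=(s[0]+[0,0,30],s[1])
e=rows(s,[(g,2),(tcp_from_lip(crate(0,0,175),CA,-22),9)])
e=rows(e,[(tcp_from_lip(crate(0,0,135),CA,0),4),(tcp_from_lip(crate(0,0,100),CA,20),3),(tcp_from_lip(crate(0,0,75),CA,45),4)])
E
```

```text
lip now [ 361. -131.  141.] heel z [ 462. -114.   99.]
([-5.6, 0.0, -13.9], [0.0, 0.0, 0.0])
([-5.6, 0.0, -13.9], [0.0, 0.0, 0.0])
([14.5, -16.4, -6.4], [1.0, 0.0, 2.5])
([13.7, -17.1, -6.1], [1.0, -0.0, 2.5])
([13.0, -17.7, -5.8], [1.0, -0.0, 2.4])
([12.2, -18.4, -5.4], [1.0, -0.0, 2.5])
([11.4, -19.1, -5.2], [1.0, -0.0, 2.5])
([10.6, -19.5, -4.8], [1.0, -0.0, 2.5])
([9.7, -20.1, -4.5], [1.0, -0.0, 2.5])
([8.8, -20.6, -4.1], [1.0, -0.0, 2.5])
([7.9, -21.0, -3.7], [1.0, -0.0, 2.4])
end [644.   66.7 179.8] [ 0.898 -0.23  -0.375]
([-5.4, -0.0, -4.1], [0.0, 5.5, 0.0])
([-5.1, -0.0, -4.5], [0.0, 5.5, 0.0])
([-4.5, -0.0, -5.1], [0.0, 5.5, 0.0])
([-4.1, -0.1, -5.4], [0.0, 5.5, 0.1])
([-10.9, 0.0, -4.7], [0.0, 6.7, -0.0])
([-10.2, 0.0, -6.0], [0.0, 6.6, -0.0])
([-9.5, 0.1, -7.1], [0.0, 6.7, -0.0])
([-13.0, 0.0, -9.0], [0.0, 6.2, -0.0])
([-11.9, 0.0, -10.3], [0.0, 6.3, -0.0])
([-10.7, 0.0, -11.6], [0.0, 6.2, -0.0])
([-9.5, 0.0, -12.6], [0.0, 6.3, -0.0])
end [539.6  93.6 233.1] [ 0.685 -0.176  0.707]
```

```bash
python3 -m jog '[[[-5.6,0,-13.9],[0,0,0],1],[[-5.6,0,-13.9],[0,0,0],1],[[14.5,-16.4,-6.4],[1,0,2.5],1],[[13.7,-17.1,-6.1],[1,0,2.5],1],[[13,-17.7,-5.8],[1,0,2.4],1],[[12.2,-18.4,-5.4],[1,0,2.5],1],[[11.4,-19.1,-5.2],[1,0,2.5],1],[[10.6,-19.5,-4.8],[1,0,2.5],1],[[9.7,-20.1,-4.5],[1,0,2.5],1],[[8.8,-20.6,-4.1],[1,0,2.5],1],[[7.9,-21,-3.7],[1,0,2.4],1],[[0,0,0],[0,0,0],1]]'
python3 -m jog '[[[0,0,0],[0,0,0],1],[[0,0,0],[0,0,0],1]]'
python3 - <<'E'
from h import *
p,d=snap('side','side11');p2,d2=snap('top','top11')
cv2.imwrite('pics/s11.png',np.hstack([cv2.resize(x[:,:,::-1],None,fx=2.5,fy=2.5,interpolation=cv2.INTER_CUBIC) for x in (p[60:260,180:340],p2[120:320,200:360])]))
from pl import *
s=now(); print(s[0], s[1].as_matrix()[:,0],bot.get_obs()['q'].round(2))
E
```

```text
t: 13.85
eef_pos: [0.6444, 0.0685, 0.1799]
tool_rot: [-0.024, 0.974, -0.121, -0.189]
contact_force: [-0.9, -0.7, -6.9]
gripper_width: 0.212
t: 14.1
eef_pos: [0.6436, 0.0655, 0.1796]
tool_rot: [-0.023, 0.974, -0.123, -0.189]
contact_force: [0.4, -0.4, -7.6]
gripper_width: 0.213
[643.65241375  65.87466659 179.53466791] [ 0.89801936 -0.23090758 -0.37449022] [-0.08  0.69 -0.09  1.37 -0.09  1.44 -1.95]
```

View pics/s11.png

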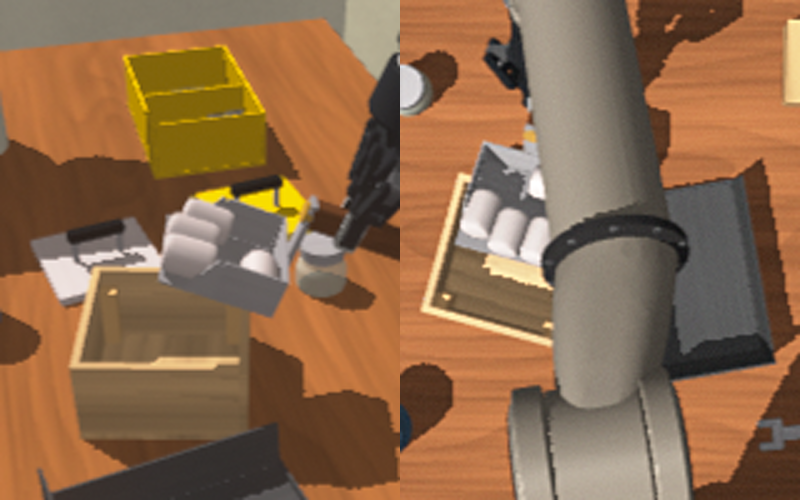

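```bash
python3 -m jog '[[[-5.4,0,-4.1],[0,5.5,0],1],[[-5.1,0,-4.5],[0,5.5,0],1],[[-4.5,0,-5.1],[0,5.5,0],1],[[-4.1,0,-5.4],[0,5.5,0],1],[[-10.9,0,-4.7],[0,6.7,0],1],[[-10.2,0,-6],[0,6.6,0],1],[[-9.5,0,-7.1],[0,6.7,0],1],[[-13,0,-9],[0,6.2,0],1],[[0,0,0],[0,0,0],1]]'
python3 - <<'E'
from h import *
p,d=snap('side','side12');p2,d2=snap('top','top12')
cv2.imwrite('pics/s12.png',np.hstack([cv2.resize(x[:,:,::-1],None,fx=2.5,fy=2.5,interpolation=cv2.INTER_CUBIC) for x in (p[60:260,180:340],p2[120:320,200:360])]))
from pl import *
s=now(); print(s[0], s[1].as_matrix()[:,0],(s[0]+s[1].apply(OFF)).round(),bot.get_obs()['q'].round(2),bot.get_obs()['contact_force'])
E
```

```text
t: 15.32
eef_pos: [0.5792, 0.0821, 0.2192]
tool_rot: [0.03, 0.967, -0.121, 0.223]
contact_force: [-0.3, -0.7, -7.6]
gripper_width: 0.216
[583.05075322  81.86199102 220.89509628] [ 0.86988189 -0.22255295  0.4401996 ] [477. 109.  91.] [-0.44  0.17  0.05  2.1   0.51  0.55 -2.61] [ 7.75868943e-01  1.28271529e-03 -6.54711120e+00]
```

View pics/s12.png

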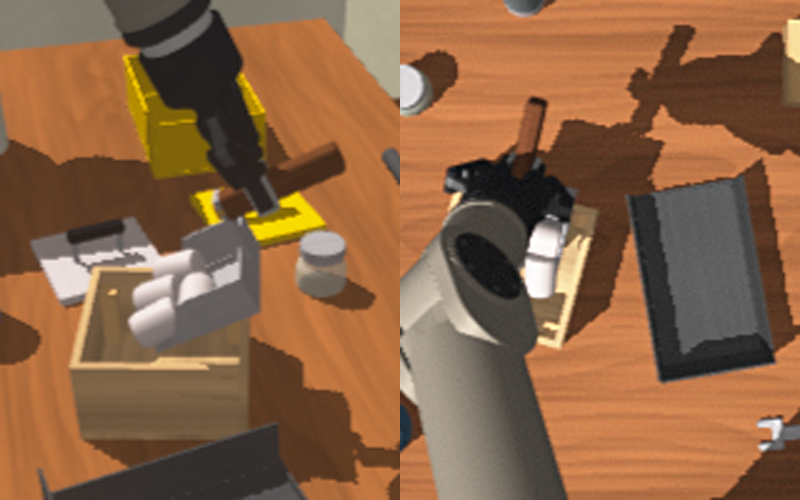

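```bash
python3 -m jog '[[[-11.9,0,-10.3],[1.4,6.3,-2.7],1],[[-10.7,0,-11.6],[1.4,6.2,-2.7],1],[[0,0,0],[0,0,0],1],[[0,0,0],[0,0,0],1]]'
python3 - <<'E'
from h import *
p,d=snap('side','side13');p2,d2=snap('top','top13')
cv2.imwrite('pics/s13.png',np.hstack([cv2.resize(x[:,:,::-1],None,fx=2.5,fy=2.5,interpolation=cv2.INTER_CUBIC) for x in (p[60:260,180:340],p2[120:320,200:360])]))
from pl import *
s=now(); print(s[0], s[1].as_matrix()[:,0],(s[0]+s[1].apply(OFF)).round(),bot.get_obs()['q'].round(2),bot.get_obs()['contact_force'])
E
```

```text
t: 15.92
eef_pos: [0.5708, 0.0842, 0.2209]
tool_rot: [0.033, 0.953, -0.089, 0.286]
contact_force: [0.1, 0.6, -2.9]
gripper_width: 0.212
[570.47931218  83.21710901 220.51076084] [ 0.82025627 -0.1513419   0.55161153] [480.  99.  78.] [-0.73  0.12  0.31  2.23  0.8   0.43 -2.87] [ 0.89236574  0.20017575 -3.19107638]
```

View pics/s13.png

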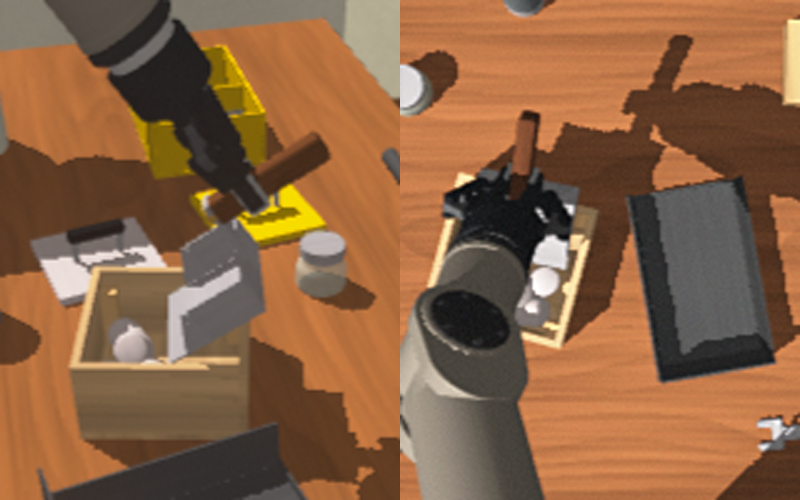

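```bash
python3 - <<'E'
from pl import *
s=now(); e=s[0]
a=(s[0]+[0,0,45],s[1])
b=(np.array([615.,60,235]),rot(5,0))
c=(np.array([590.,-150,200]),rot(10,0))
d=(np.array([568.9,-346.3,130]),rot(12.86,0))
f=(np.array([568.9,-346.3,76]),rot(12.86,0))
rows(s,[(a,2),(b,6),(c,5),(d,6),(f,3)])
E
```

```text
([12.4, 0.3, -18.8], [0.0, 0.0, 0.0])
([12.4, 0.3, -18.7], [0.0, 0.0, 0.0])
([3.9, 2.3, 8.7], [0.9, -5.5, -2.5])
([4.5, 2.7, 8.2], [0.9, -5.6, -2.6])
([5.3, 3.0, 7.7], [0.9, -5.5, -2.5])
([5.8, 3.3, 7.2], [0.9, -5.5, -2.6])
([6.3, 3.7, 6.5], [0.9, -5.5, -2.5])
([6.7, 4.1, 5.8], [0.9, -5.6, -2.6])
([-8.7, 41.4, 7.0], [-0.0, 0.0, -1.0])
([-9.4, 41.3, 6.9], [-0.0, 0.0, -1.0])
([-10.1, 41.0, 7.0], [-0.0, 0.0, -1.0])
([-10.8, 40.9, 7.0], [-0.0, 0.0, -1.0])
([-11.6, 40.7, 7.0], [-0.0, 0.0, -0.9])
([-9.1, 31.6, 11.6], [-0.0, 0.0, -0.5])
([-9.4, 31.6, 11.7], [-0.0, 0.0, -0.5])
([-9.6, 31.5, 11.6], [-0.0, 0.0, -0.5])
([-10.0, 31.3, 11.6], [-0.0, 0.0, -0.4])
([-10.1, 31.4, 11.7], [-0.0, 0.0, -0.5])
([-10.4, 31.2, 11.6], [-0.0, 0.0, -0.5])
([-0.0, 0.0, 18.0], [-0.0, 0.0, -0.0])
([-0.0, 0.0, 18.0], [-0.0, 0.0, -0.0])
([-0.0, 0.0, 18.0], [-0.1, 0.0, -0.0])
end [ 568.9 -346.3   76. ] [ 0.975  0.222 -0.   ]
```

```bash
python3 -m jog '[[[12.4,0.3,-18.8],[0,0,0],1],[[12.4,0.3,-18.7],[0,0,0],1],[[3.9,2.3,8.7],[0.9,-5.5,-2.5],1],[[4.5,2.7,8.2],[0.9,-5.6,-2.6],1],[[5.3,3,7.7],[0.9,-5.5,-2.5],1],[[5.8,3.3,7.2],[0.9,-5.5,-2.6],1],[[6.3,3.7,6.5],[0.9,-5.5,-2.5],1],[[6.7,4.1,5.8],[0.9,-5.6,-2.6],1],[[0,0,0],[0,0,0],1]]'
python3 - <<'E'
from h import *
p,d=snap('side','side14');p2,d2=snap('top','top14')
cv2.imwrite('pics/s14.png',np.hstack([cv2.resize(x[:,:,::-1],None,fx=2.5,fy=2.5,interpolation=cv2.INTER_CUBIC) for x in (p[60:260,180:340],p2[120:320,200:360])]))
from pl import *
s=now(); print(s[0], s[1].as_matrix()[:,0],bot.get_obs()['q'].round(2),bot.get_obs()['contact_force'])
E
```

```text
t: 17.15
eef_pos: [0.6148, 0.0577, 0.2346]
tool_rot: [0.002, 0.999, 0.038, 0.006]
contact_force: [0.2, -0.5, -3.1]
gripper_width: 0.212
[612.88969363  59.02656077 235.0470213 ] [0.99683818 0.07835955 0.0131687 ] [-0.39  0.37  0.25  1.72 -0.1   1.04 -1.6 ] [-0.36179013 -0.36947618 -3.94781825]
```

View pics/s14.png

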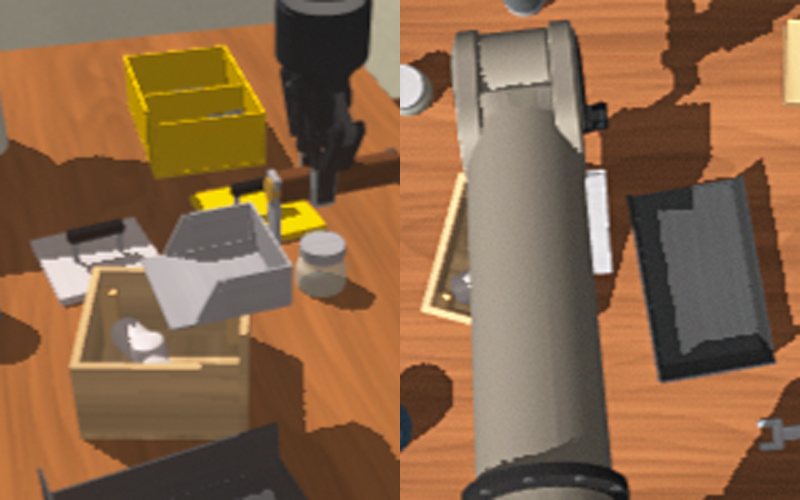

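```bash
python3 -m jog '[[[-8.7,41.4,7],[0,0,-1],1],[[-9.4,41.3,6.9],[0,0,-1],1],[[-10.1,41,7],[0,0,-1],1],[[-10.8,40.9,7],[0,0,-1],1],[[-11.6,40.7,7],[0,0,-0.9],1],[[-9.1,31.6,11.6],[0,0,-0.5],1],[[-9.4,31.6,11.7],[0,0,-0.5],1],[[-9.6,31.5,11.6],[0,0,-0.5],1]]'
python3 - <<'E'
from h import *
p,d=snap('side','side15');p2,d2=snap('top','top15')
cv2.imwrite('pics/s15.png',np.hstack([cv2.resize(x[:,:,::-1],None,fx=2.5,fy=2.5,interpolation=cv2.INTER_CUBIC) for x in (p[120:320,180:340],p2[120:320,200:360])]))
from pl import *
s=now(); print(s[0], s[1].as_matrix()[:,0],bot.get_obs()['q'].round(2),bot.get_obs()['contact_force'])
for cam,dd in(('side',d),('top',d2)):
    C=cloud(cam,dd)*1000; ok=dd>0
    R=C[ok&(np.abs(C[...,0]-480)<100)&(np.abs(C[...,1]-110)<100)]
    q=R[(R[:,2]>86)&(R[:,2]<100)]; print(cam,'rim',cv2.minAreaRect(q[:,:2].astype(np.float32)))
    L=loc(R,CR,np.deg2rad(CA)); k=(np.abs(L)<57).all(1); print('max z inside',np.sort(R[k][:,2])[-8:].round())
E
```

```text
t: 18.25
eef_pos: [0.5755, -0.2484, 0.1666]
tool_rot: [0.002, 0.995, 0.096, 0.007]
contact_force: [0.6, 0.4, -2.7]
gripper_width: 0.212
[ 573.16481503 -252.54494946  165.82510733] [0.9825754  0.18555797 0.01066911] [ 0.09  0.47  0.29  1.77 -0.16  0.92 -0.93] [-0.59587188 -0.77653877 -2.78348262]
side rim ((479.8963623046875, 108.70805358886719), (168.9003143310547, 166.12281799316406), 75.5967788696289)
max z inside [58. 58. 58. 58. 59. 60. 60. 60.]
top rim ((480.56103515625, 112.29621887207031), (166.49456787109375, 166.0763702392578), 74.98052978515625)
max z inside [63. 63. 63. 63. 63. 64. 64. 65.]
```

View pics/s15.png

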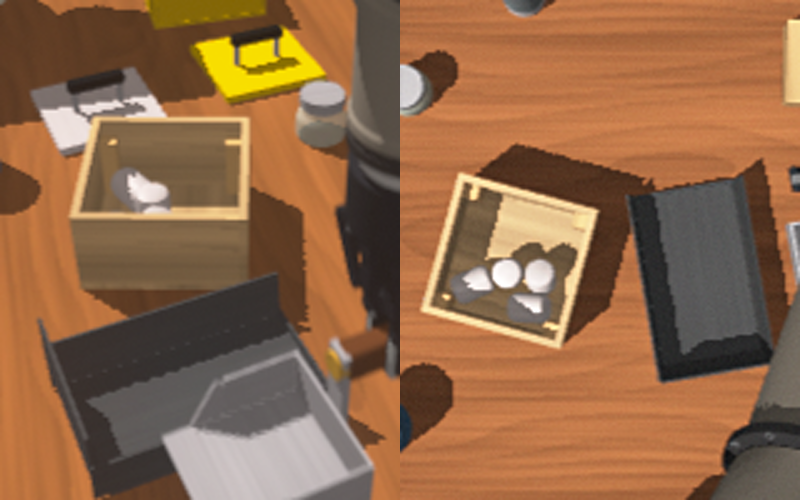

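```bash
python3 -m jog '[[[-10,31.3,11.6],[0,0,-0.4],1],[[-10.1,31.4,11.7],[0,0,-0.5],1],[[-10.4,31.2,11.6],[0,0,-0.5],1],[[0,0,20],[0,0,0],1],[[0,0,15],[0,0,0],1],[[0,0,5],[0,0,0],1],[[0,0,0],[0,0,0],1],[[0,0,0],[0,0,0],1],[[0,0,0],[0,0,0],1]]'
python3 - <<'E'
from h import *
p,d=snap('side','side16')
cv2.imwrite('pics/s16.png',cv2.resize(p[300:420,220:420,::-1],None,fx=3.5,fy=3.5,interpolation=cv2.INTER_CUBIC))
from pl import *
s=now(); print(s[0], s[1].as_matrix().round(4),bot.get_obs()['q'].round(2),bot.get_obs()['contact_force'])
C=cloud('side',d)*1000; L=loc(C,s[0][:2],np.deg2rad(12.86)); Z=C[...,2]
m=(d>0)&(L[...,0]<-50)&(L[...,0]>-150)&(np.abs(L[...,1])<48)&(Z>8)&(Z<35); f=np.c_[L[m],Z[m]]
for _ in range(3):
    A=np.c_[f[:,0],f[:,1],np.ones(len(f))]; k=np.linalg.lstsq(A,f[:,2],rcond=None)[0]; f=f[np.abs(f[:,2]-A@k)<2.5]
print('pan slope',np.degrees(k[:2]),'z lip',k[2]-155*k[0],'heel',k[2]-46*k[0])
E
```

```text
t: 19.48
eef_pos: [0.5661, -0.3467, 0.0923]
tool_rot: [0.003, 0.994, 0.108, 0.007]
contact_force: [0.3, -1.1, -2.1]
gripper_width: 0.215
[ 565.9899424  -346.77957591   92.17630579] [[ 0.9764  0.2154  0.0137]
 [ 0.2155 -0.9765 -0.0044]
 [ 0.0125  0.0072 -0.9999]] [ 0.27  0.61  0.27  1.72 -0.21  0.82 -0.72] [-0.6114989   0.37142217 -3.57153539]
pan slope [ 0.82133874 -0.54986354] z lip 24.895730170656492 heel 26.45825228391672
```

View pics/s16.png

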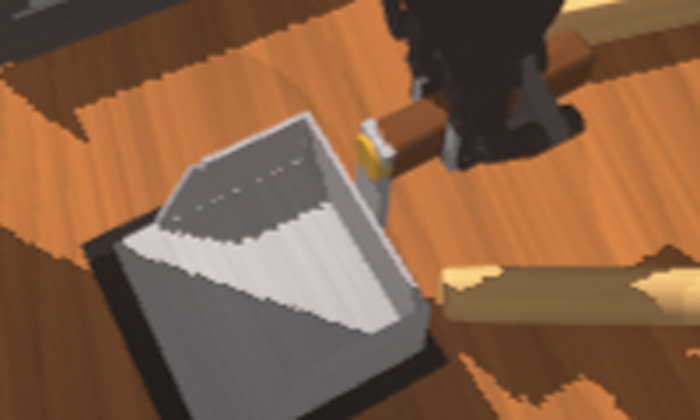

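```bash
python3 -m jog '[[[2.9,0,0],[0.4,-0.8,-0.4],1],[[0,0,8],[0,0,0],1],[[0,0,7],[0,0,0],1],[[0,0,4],[0,0,0],1],[[0,0,0],[0,0,0],1],[[0,0,0],[0,0,0],1]]'
python3 - <<'E'
from h import *
p,d=snap('side','side17')
from pl import *
s=now(); print(s[0], s[1].as_matrix().round(4),bot.get_obs()['contact_force'])
C=cloud('side',d)*1000; L=loc(C,s[0][:2],np.deg2rad(12.86)); Z=C[...,2]
m=(d>0)&(L[...,0]<-50)&(L[...,0]>-150)&(np.abs(L[...,1])<48)&(Z>0)&(Z<25); f=np.c_[L[m],Z[m]]
for _ in range(3):
    A=np.c_[f[:,0],f[:,1],np.ones(len(f))]; k=np.linalg.lstsq(A,f[:,2],rcond=None)[0]; f=f[np.abs(f[:,2]-A@k)<2.5]
print('pan slope',np.degrees(k[:2]),'z lip',k[2]-155*k[0],'heel',k[2]-46*k[0])
E
```

```text
t: 20.27
eef_pos: [0.5683, -0.3462, 0.0726]
tool_rot: [0.0, 0.994, 0.112, -0.001]
contact_force: [0.2, 0.3, -3.6]
gripper_width: 0.213
[ 568.36770888 -346.19784325   72.70145462] [[ 9.75e-01  2.22e-01 -2.20e-03]
 [ 2.22e-01 -9.75e-01 -3.00e-04]
 [-2.30e-03 -2.00e-04 -1.00e+00]] [-0.64498424  0.18583082 -2.89592047]
pan slope [ 0.04114006 -0.09191305] z lip 7.4985711464174045 heel 7.5768363632289315
```

```bash
python3 -m jog '[[[0,0,1],[0,0,0],1],[[0,0,0],[0,0,0],1],[[0,0,0],[0,0,0],-1],[[0,0,0],[0,0,0],-1],[[0,0,0],[0,0,0],-1],[[0,0,-10],[0,0,0],-1],[[0,0,-25],[0,0,0],-1],[[0,0,-40],[0,0,0],-1],[[0,0,-40],[0,0,0],-1],[[-10,-20,-20],[0,0,0],-1],[[-20,-40,0],[0,0,0],-1],[[-20,-40,0],[0,0,0],-1]]'
python3 - <<'E'
from h import *
p,d=snap('side','side18');p2,d2=snap('top','top18')
cv2.imwrite('pics/s18.png',cv2.resize(p[300:420,220:420,::-1],None,fx=3.5,fy=3.5,interpolation=cv2.INTER_CUBIC))
from pl import *
s=now(); print(s[0], s[1].as_matrix()[:,0].round(4),bot.get_obs()['q'].round(2),bot.get_obs()['contact_force'])
C=cloud('side',d)*1000; L=loc(C,np.array([470.9,-368.5]),np.deg2rad(12.9)); Z=C[...,2]
m=(d>0)&(np.abs(L[...,0])<50)&(np.abs(L[...,1])<45)&(Z>0)&(Z<25); f=np.c_[L[m],Z[m]]
for _ in range(3):
    A=np.c_[f[:,0],f[:,1],np.ones(len(f))]; k=np.linalg.lstsq(A,f[:,2],rcond=None)[0]; f=f[np.abs(f[:,2]-A@k)<2.5]
print('pan slope',np.degrees(k[:2]),'z',k[2])
ok=d>0
def sel(x0,x1,y0,y1,z0,z1): 
    m=ok&(C[...,0]>x0)&(C[...,0]<x1)&(C[...,1]>y0)&(C[...,1]<y1)&(Z>z0)&(Z<z1); return C[m]
for n,b in dict(rim=(380,580,10,210,86,100),sheet=(340,540,260,450,4,30),bar=(340,540,260,450,38,80)).items():
    q=sel(*b); print(n,cv2.minAreaRect(q[:,:2].astype(np.float32)))
E
```

```text
t: 21.82
eef_pos: [0.4973, -0.259, 0.2078]
tool_rot: [0.0, 0.994, 0.112, -0.0]
contact_force: [1.5, -0.5, 0.2]
gripper_width: 0.995
[ 495.2352632  -256.09435277  207.16151095] [ 0.9744  0.2247 -0.0031] [ 0.12  0.32  0.3   1.88 -0.12  0.97 -0.87] [ 0.53908214 -0.05135128  0.00818656]
pan slope [-0.02046435 -0.05795798] z 6.891341910391157
rim ((467.66839599609375, 112.88067626953125), (171.0594940185547, 138.46890258789062), 74.80551147460938)
sheet ((447.0346984863281, 357.0444641113281), (203.67269897460938, 138.818115234375), 13.717638969421387)
bar ((438.8108825683594, 351.49078369140625), (67.35098266601562, 19.961944580078125), 8.029067993164062)
```

View pics/side18.png

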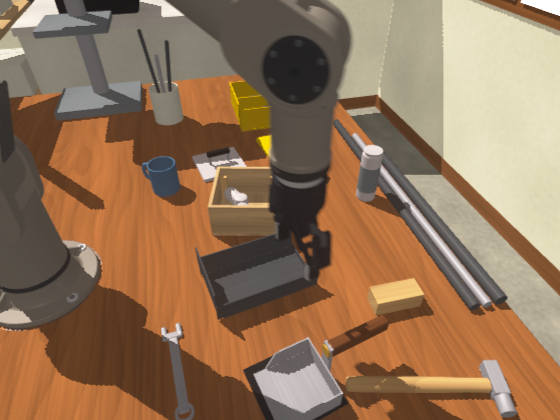

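Scoop stands level on its mat at side pixel (298,385), and the trough is empty. Cover candidates in the top view are (167,237), grey sheet with a black bar, and (150,167), yellow sheet. I'm confirming in a crop.

```bash
python3 - <<'E'
import cv2,numpy as np
t=cv2.imread('pics/top18.png')[130:280,110:310]; cv2.imwrite('pics/cov.png',cv2.resize(t,None,fx=3.5,fy=3.5,interpolation=cv2.INTER_CUBIC))
E
```

```text
(no output)
```

View pics/cov.png

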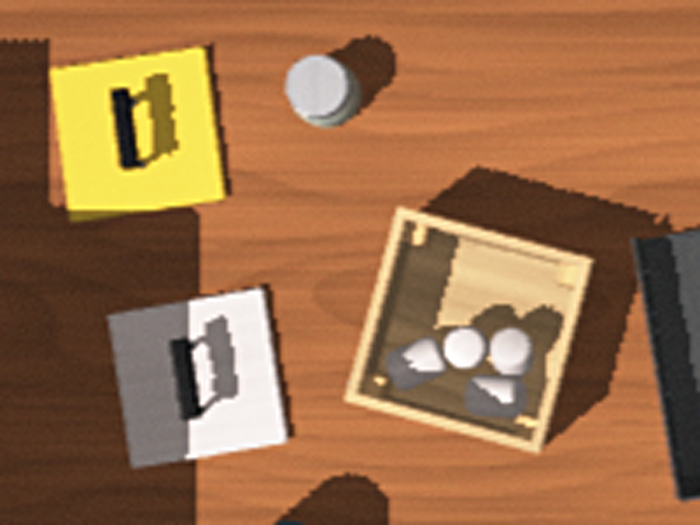

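```bash
python3 - <<'E'
from pl import *
s=(np.array([497.2,-259.5,207.3]),rot(12.86,0))
rows(s,[((np.array([480.,0,215]),rot(11,0)),5),((np.array([440.5,330,150]),rot(9.7,0)),7),((np.array([438.6,352,110]),rot(9.7,0)),2)])
E
```

```text
([8.2, -51.4, -1.5], [0.0, 0.0, 0.4])
([7.8, -51.4, -1.6], [0.0, 0.0, 0.3])
([7.6, -51.4, -1.5], [0.0, 0.0, 0.4])
([7.2, -51.6, -1.6], [0.0, 0.0, 0.4])
([6.9, -51.5, -1.5], [0.0, 0.0, 0.4])
([3.4, -47.4, 9.3], [0.0, 0.0, 0.2])
([3.3, -47.3, 9.3], [0.0, 0.0, 0.2])
([3.1, -47.4, 9.3], [0.0, 0.0, 0.1])
([3.0, -47.4, 9.2], [0.0, 0.0, 0.2])
([2.8, -47.4, 9.3], [0.0, 0.0, 0.2])
([2.7, -47.4, 9.3], [0.0, 0.0, 0.2])
([2.5, -47.4, 9.3], [0.0, 0.0, 0.2])
([0.9, -11.0, 20.0], [0.0, 0.0, -0.0])
([0.9, -11.0, 20.0], [0.0, 0.0, -0.0])
end [438.6 352.  110. ] [0.986 0.168 0.   ]
```

```bash
python3 -m jog '[[[8.2,-51.4,-1.5],[0,0,0.4],-1],[[7.8,-51.4,-1.6],[0,0,0.3],-1],[[7.6,-51.4,-1.5],[0,0,0.4],-1],[[7.2,-51.6,-1.6],[0,0,0.4],-1],[[6.9,-51.5,-1.5],[0,0,0.4],-1],[[3.4,-47.4,9.3],[0,0,0.2],-1],[[3.3,-47.3,9.3],[0,0,0.2],-1],[[3.1,-47.4,9.3],[0,0,0.1],-1],[[3,-47.4,9.2],[0,0,0.2],-1],[[2.8,-47.4,9.3],[0,0,0.2],-1],[[2.7,-47.4,9.3],[0,0,0.2],-1],[[2.5,-47.4,9.3],[0,0,0.2],-1]]'
python3 -m jog '[[[0.9,-11,20],[0,0,0],-1],[[0.9,-11,20],[0,0,0],-1],[[0,0,0],[0,0,0],-1],[[0,0,0],[0,0,0],-1],[[0,0,0],[0,0,0],-1]]'
python3 - <<'E'
from h import *
p,d=snap('side','side19')
from pl import *
s=now(); print(s[0], s[1].as_matrix().round(4),bot.get_obs()['q'].round(2))
C=cloud('side',d)*1000;Z=C[...,2];ok=d>0
def sel(x0,x1,y0,y1,z0,z1): 
    m=ok&(C[...,0]>x0)&(C[...,0]<x1)&(C[...,1]>y0)&(C[...,1]<y1)&(Z>z0)&(Z<z1); return C[m]
for n,b in dict(rim=(380,580,10,210,86,100),sheet=(340,520,268,440,5,20),bar=(380,500,300,400,38,60)).items():
    q=sel(*b); print(n,cv2.minAreaRect(q[:,:2].astype(np.float32)),np.median(q[:,2]))
E
```

```text
t: 23.42
eef_pos: [0.442, 0.3316, 0.15]
tool_rot: [-0.0, 0.997, 0.084, -0.0]
contact_force: [0.6, -0.1, -0.2]
gripper_width: 1.0
t: 24.05
eef_pos: [0.4401, 0.3511, 0.1103]
tool_rot: [-0.0, 0.997, 0.083, -0.001]
contact_force: [-0.6, -0.6, -0.5]
gripper_width: 0.998
[439.93636184 351.3159635  110.33506555] [[ 9.861e-01  1.661e-01 -1.200e-03]
 [ 1.661e-01 -9.861e-01  5.000e-04]
 [-1.100e-03 -7.000e-04 -1.000e+00]] [-0.77  0.44 -0.01  1.93  0.01  0.77 -2.19]
rim ((480.5064697265625, 107.59599304199219), (170.4319610595703, 165.9937744140625), 75.00003814697266) 91.55700567106263
sheet ((439.8590393066406, 353.3939208984375), (137.3058624267578, 142.94544982910156), 9.844999313354492) 9.794859689633228
bar ((439.2602233886719, 350.55419921875), (67.96351623535156, 20.56003189086914), 12.290826797485352) 49.17655120839215
```

View pics/side19.png

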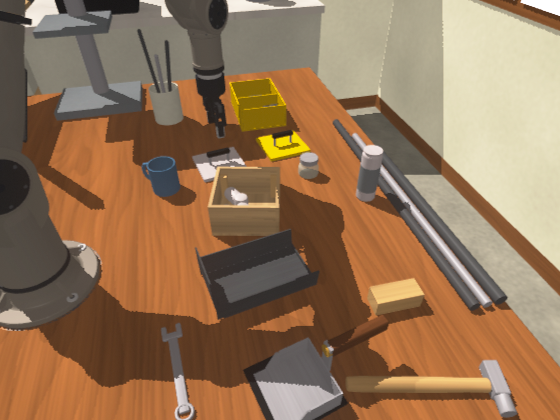

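```bash
python3 -m jog '[[[0,0,20],[0,0,0],-1],[[0,0,25],[0,0,0],-1],[[0,0,20],[0,0,0],-1],[[0,0,14],[0,0,0],-1],[[0,0,5],[0,0,0],-1],[[0,0,0],[0,0,0],-1],[[0,0,0],[0,0,0],-1],[[0,0,0],[0,0,0],1],[[0,0,0],[0,0,0],1],[[0,0,0],[0,0,0],1],[[0,0,0],[0,0,0],1]]' 80
python3 - <<'E'
from h import *
p,d=snap('side','side20')
cv2.imwrite('pics/s20.png',cv2.resize(p[90:250,150:310,::-1],None,fx=3.5,fy=3.5,interpolation=cv2.INTER_CUBIC))
from pl import *
s=now(); print(s[0], s[1].as_matrix()[:,0].round(4))
E
```

```text
t: 25.48
eef_pos: [0.4391, 0.3521, 0.0259]
tool_rot: [-0.0, 0.996, 0.084, -0.001]
contact_force: [0.1, -0.0, 1.0]
gripper_width: 0.173
[439.15363781 352.09803349  25.86830491] [ 0.9859  0.1675 -0.0019]
```

View pics/s20.png

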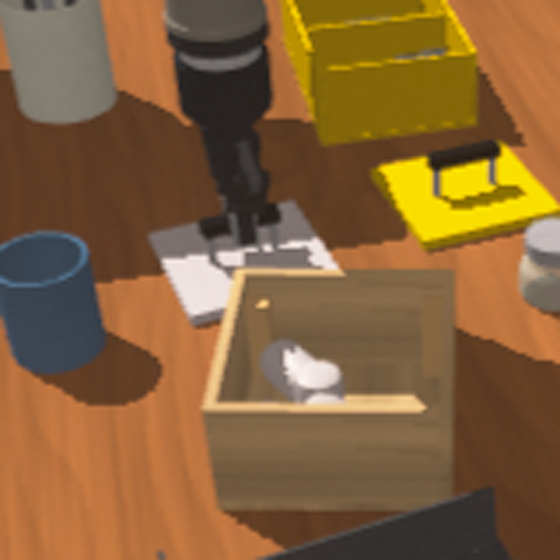

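```bash
python3 - <<'E'
from pl import *
s=(np.array([439.1,352.1,25.9]),rot(9.65,0))
a=(np.array([439.1,352.1,140]),rot(9.65,0))
b=(np.array([480,108.4,155.]),rot(-14.5,0))
rows(s,[(a,5),(b,8)])
E
```

```text
([0.0, 0.0, -22.8], [0.0, 0.0, 0.0])
([0.0, 0.0, -22.8], [0.0, 0.0, 0.0])
([0.0, 0.0, -22.9], [0.0, 0.0, 0.0])
([0.0, 0.0, -22.8], [0.0, 0.0, 0.0])
([0.0, 0.0, -22.8], [0.0, 0.0, 0.0])
([-0.1, 30.9, -1.9], [0.0, 0.0, 3.0])
([1.6, 30.8, -1.8], [0.0, 0.0, 3.0])
([3.1, 30.8, -1.9], [0.0, 0.0, 3.1])
([4.9, 30.5, -1.9], [0.0, 0.0, 3.0])
([6.4, 30.2, -1.9], [0.0, 0.0, 3.0])
([8.0, 29.8, -1.8], [0.0, 0.0, 3.0])
([9.5, 29.4, -1.9], [0.0, 0.0, 3.0])
([11.1, 28.9, -1.9], [0.0, 0.0, 3.1])
end [480.  108.3 155. ] [ 0.968 -0.251  0.   ]
```

```bash
python3 -m jog '[[[0,0,-10],[0,0,0],1],[[0,0,-30],[0,0,0],1],[[0,0,-40],[0,0,0],1],[[0,0,-34],[0,0,0],1],[[0,30.9,-1.9],[0,0,3],1],[[1.6,30.8,-1.8],[0,0,3],1],[[3.1,30.8,-1.9],[0,0,3.1],1],[[4.9,30.5,-1.9],[0,0,3],1],[[6.4,30.2,-1.9],[0,0,3],1],[[8,29.8,-1.8],[0,0,3],1],[[9.5,29.4,-1.9],[0,0,3],1],[[11.1,28.9,-1.9],[0,0,3.1],1]]'
python3 -m jog '[[[0,0,0],[0,0,0],1],[[0,0,0],[0,0,0],1],[[0,0,0],[0,0,0],1],[[0,0,0],[0,0,0],1],[[0,0,0],[0,0,0],1]]'
cat > fit.py <<'E'
from h import *
from pl import *
import sys
n,zlo,zhi=sys.argv[1],float(sys.argv[2]),float(sys.argv[3])
p,d=snap('side',n);p2,d2=snap('top',n+'t')
cv2.imwrite(f'pics/{n}c.png',np.hstack([cv2.resize(x[:,:,::-1],None,fx=2.5,fy=2.5,interpolation=cv2.INTER_CUBIC) for x in (p[90:250,170:330],p2[150:310,160:320])]))
s=now(); print(s[0], s[1].as_matrix().round(4),bot.get_obs()['q'].round(2),bot.get_obs()['contact_force'].round(1))
for cam,dd in(('side',d),('top',d2)):
    C=cloud(cam,dd)*1000;Z=C[...,2];ok=dd>0
    L=loc(C,np.array([480,108.4]),np.deg2rad(-14.5))
    m=ok&(np.abs(L[...,0])<100)&(np.abs(L[...,1])<100)
    def f(z0,z1):
        k=m&(Z>z0)&(Z<z1); return L[k],Z[k]
    l,z=f(zlo,zhi); print(cam,'sheet in crate frame',cv2.minAreaRect(l.astype(np.float32)),l.min(0).round(1),l.max(0).round(1),np.median(z).round(1))
    A=np.c_[l,np.ones(len(l))];k=np.linalg.lstsq(A,z,rcond=None)[0];print('slope',np.degrees(k[:2]).round(2))
    l,z=f(86,100); print(cam,'rim',cv2.minAreaRect(l.astype(np.float32)) if len(l)>20 else None)
E
python3 fit.py s21 124 148
```

```text
t: 27.02
eef_pos: [0.4801, 0.1056, 0.1543]
tool_rot: [0.0, 0.992, -0.129, -0.001]
contact_force: [-0.4, 0.1, -1.5]
gripper_width: 0.173
t: 27.65
eef_pos: [0.4802, 0.1085, 0.1544]
tool_rot: [0.0, 0.992, -0.126, -0.001]
contact_force: [0.1, -0.5, -1.5]
gripper_width: 0.171
[480.21095569 108.35265594 154.44799864] [[ 9.680e-01 -2.509e-01 -2.400e-03]
 [-2.509e-01 -9.680e-01 -2.000e-04]
 [-2.300e-03  8.000e-04 -1.000e+00]] [-0.48  0.28  0.16  2.07 -0.06  0.81 -2.11] [ 0.4  0.5 -0.9]
side sheet in crate frame ((0.9902572631835938, -2.615203857421875), (135.8028564453125, 137.49490356445312), 0.2763877511024475) [-66.9 -71.1] [69.1 66.5] 138.6
slope [0.04 1.24]
side rim ((-0.31549835205078125, -0.39141845703125), (166.1260223388672, 169.44712829589844), 0.19781550765037537)
top sheet in crate frame ((0.03165435791015625, 1.7509613037109375), (136.08004760742188, 135.88197326660156), 89.9933853149414) [-67.9 -66.3] [68.  69.8] 139.3
slope [ 0.32 -0.18]
top rim ((-0.4010009765625, 3.8131866455078125), (166.55413818359375, 165.78598022460938), 89.4411849975586)
```

View pics/s21c.png

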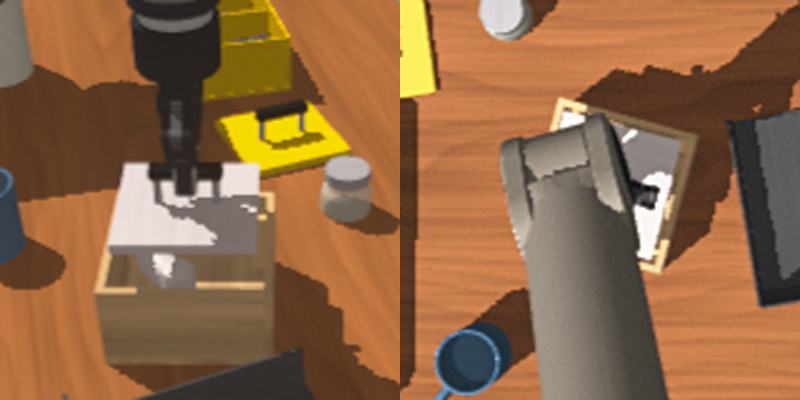

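```bash
python3 -m jog '[[[-0.8,-2.1,0],[0,0,0.2],1],[[0,0,0],[0,0,0],1],[[0,0,12],[0,0,0],1],[[0,0,12],[0,0,0],1],[[0,0,8],[0,0,0],1],[[0,0,4],[0,0,0],1],[[0,0,0],[0,0,0],1],[[0,0,0],[0,0,0],1],[[0,0,0],[0,0,0],1]]'
python3 fit.py s22 98 112
```

```text
t: 28.88
eef_pos: [0.4802, 0.1104, 0.1188]
tool_rot: [0.0, 0.992, -0.128, -0.001]
contact_force: [-0.1, 0.2, -1.1]
gripper_width: 0.17
[480.10894451 110.41930956 118.75691158] [[ 9.670e-01 -2.548e-01 -1.800e-03]
 [-2.548e-01 -9.670e-01  1.000e-04]
 [-1.700e-03  4.000e-04 -1.000e+00]] [-0.48  0.33  0.15  2.09 -0.07  0.72 -2.11] [-0.3  0.1 -0.8]
side sheet in crate frame ((0.22548675537109375, -0.5283355712890625), (136.1598663330078, 138.90415954589844), 0.44738683104515076) [-67.4 -69.8] [68.6 69.3] 103.1
slope [0.04 0.23]
side rim ((-0.2984619140625, -0.18988037109375), (166.28762817382812, 169.49893188476562), 0.2868329584598541)
top sheet in crate frame ((-1.8976287841796875, -3.7413711547851562), (163.4905242919922, 146.32000732421875), 1.5916098356246948) [-82.1 -77.4] [81.2 71. ] 103.5
slope [0.09 0.08]
top rim ((-0.3600616455078125, 3.980712890625), (166.56011962890625, 165.5700225830078), 89.40724182128906)
```

View pics/s22c.png

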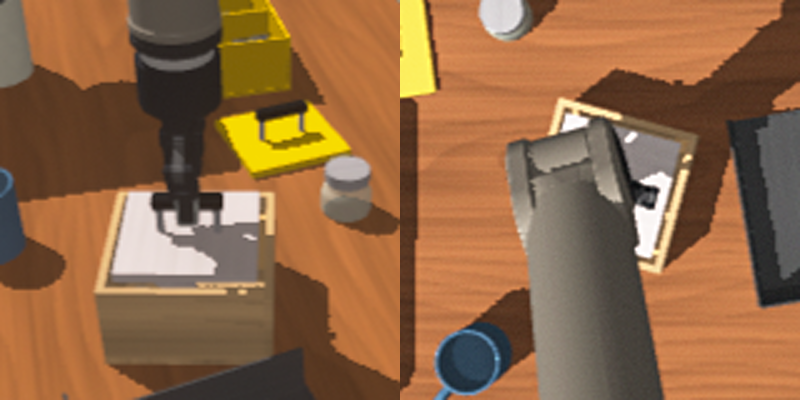

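```bash
python3 -m jog '[[[0,0,6],[0,0,0],1],[[0,0,6],[0,0,0],1],[[0,0,4],[0,0,0],1],[[0,0,2],[0,0,0],1],[[0,0,0],[0,0,0],1],[[0,0,0],[0,0,0],1],[[0,0,0],[0,0,0],1]]'
python3 fit.py s23 80 90.5
```

```text
t: 29.85
eef_pos: [0.48, 0.1104, 0.1006]
tool_rot: [0.0, 0.992, -0.128, -0.001]
contact_force: [-0.2, -0.1, -0.3]
gripper_width: 0.172
[479.97346548 110.35703358 100.61001466] [[ 9.670e-01 -2.548e-01 -2.100e-03]
 [-2.548e-01 -9.670e-01 -1.000e-04]
 [-2.000e-03  6.000e-04 -1.000e+00]] [-0.47  0.36  0.14  2.11 -0.08  0.68 -2.1 ] [-0.1 -0.3 -1. ]
side sheet in crate frame ((-0.26622772216796875, 0.645233154296875), (165.98963928222656, 171.07958984375), 0.2052658349275589) [-83.  -84.9] [83.  86.3] 85.0
slope [-0.06  0.01]
side rim ((0.00942230224609375, 0.685638427734375), (165.8961639404297, 171.13662719726562), 0.04436008259654045)
top sheet in crate frame ((1.2087936401367188, 3.9220962524414062), (166.5474090576172, 162.7105255126953), 89.38965606689453) [-80.9 -79.9] [82.9 86.8] 85.9
slope [0.19 0.01]
top rim ((-0.3214111328125, 3.9649505615234375), (166.5375518798828, 165.79946899414062), 89.35842895507812)
```

View pics/s23c.png

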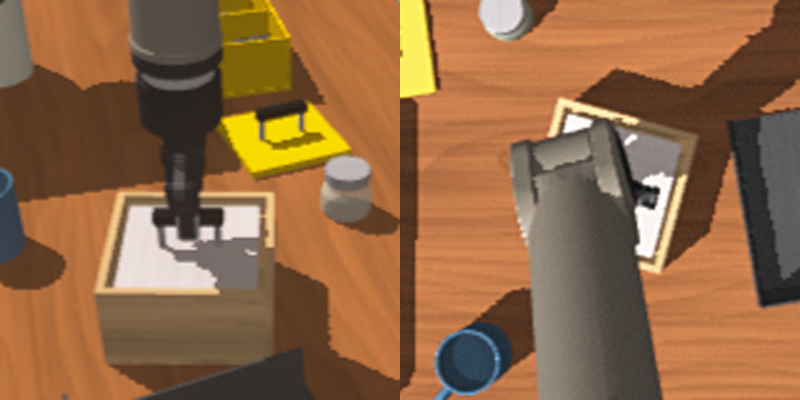

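Sheet top is at about 85 mm (84 expected when seated), centred in the box. I'm lowering the last millimetre, releasing and retreating.

```bash
python3 -m jog '[[[0,0,1],[0,0,0],1],[[0,0,0],[0,0,0],1],[[0,0,0],[0,0,0],-1],[[0,0,0],[0,0,0],-1],[[0,0,0],[0,0,0],-1],[[0,0,-8],[0,0,0],-1],[[0,0,-20],[0,0,0],-1],[[0,0,-40],[0,0,0],-1],[[0,0,-50],[0,0,0],-1],[[20,30,-20],[0,0,0],-1],[[30,50,0],[0,0,0],-1],[[30,50,0],[0,0,0],-1]]'
python3 -m jog '[[[20,50,0],[0,0,0],-1],[[10,40,0],[0,0,0],-1],[[0,0,0],[0,0,0],-1],[[0,0,0],[0,0,0],-1]]'
python3 fit.py s24 76 89
```

```text
t: 31.45
eef_pos: [0.5251, -0.0369, 0.2386]
tool_rot: [-0.0, 0.992, -0.128, -0.0]
contact_force: [0.6, 0.1, -0.2]
gripper_width: 0.997
t: 31.95
eef_pos: [0.5305, -0.1296, 0.2376]
tool_rot: [-0.0, 0.992, -0.128, -0.001]
contact_force: [0.1, 0.8, -1.1]
gripper_width: 1.0
[ 530.74083091 -128.70687446  237.51794935] [[ 9.676e-01 -2.525e-01 -2.200e-03]
 [-2.525e-01 -9.676e-01  6.000e-04]
 [-2.300e-03 -0.000e+00 -1.000e+00]] [-0.15  0.26  0.33  1.88 -0.1   1.02 -1.6 ] [0.2 0.7 0.3]
side sheet in crate frame ((0.455963134765625, -0.8957366943359375), (167.02015686035156, 165.92169189453125), 89.70987701416016) [-82.9 -84.7] [83.  82.9] 84.0
slope [0.05 0.32]
side rim ((0.5028839111328125, 0.12757110595703125), (170.32830810546875, 165.9117889404297), 89.67713928222656)
top sheet in crate frame ((0.533355712890625, 4.60858154296875), (167.8953094482422, 164.08273315429688), 89.47525024414062) [-82.2 -79.7] [82.4 89.2] 84.4
slope [0.02 0.03]
top rim ((-0.42240142822265625, 3.8443603515625), (166.3312530517578, 165.97518920898438), 89.47711181640625)
```

```bash
python3 - <<'E'
from h import *
for cam in('side','top'):
    p,d=load(cam);C=cloud(cam,d)*1000;Z=C[...,2]
    L=loc(C,np.array([480,108.4 if cam=='side' else 112.3]),np.deg2rad(-14.5))
    k=(d>0)&(np.abs(L)<66).all(-1)&(Z>70)&(Z<95);l=L[k];z=Z[k]
    for _ in range(3):
        A=np.c_[l,np.ones(len(l))];c=np.linalg.lstsq(A,z,rcond=None)[0];g=np.abs(z-A@c)<2.5;l,z=l[g],z[g]
    print(cam,'plane slope deg',np.degrees(c[:2]).round(2),'z0',c[2].round(1),l.min(0).round(),l.max(0).round())
print(bot.get_obs()['t'])
E
```

```text
side plane slope deg [-0.05 -0.05] z0 84.1 [-66. -66.] [66. 66.]
top plane slope deg [-0.17  0.37] z0 84.8 [-66. -66.] [66. 66.]
32.05
```

View pics/s24c.png

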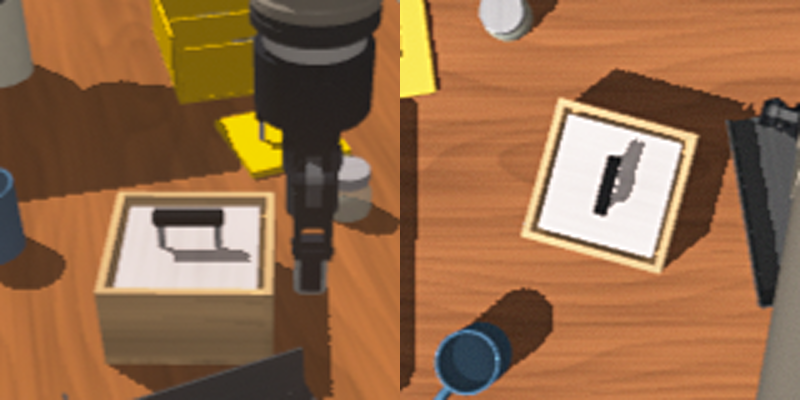

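View pics/s24t.png

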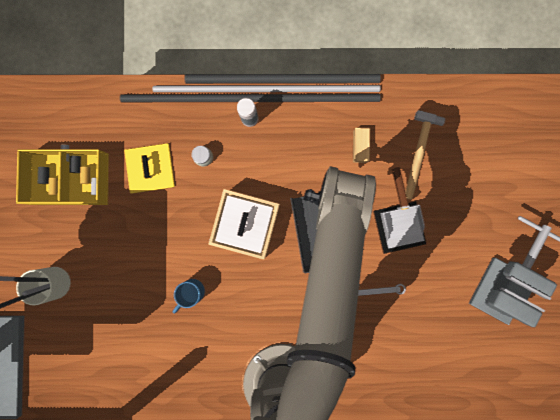

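View pics/s24.png

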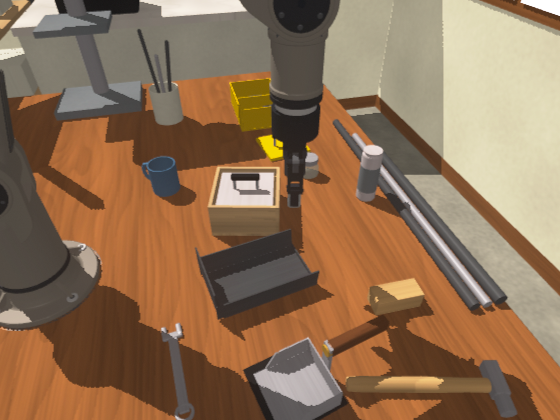

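The cover lies flat in the box at top pixel (245,224), sheet top about 84 mm. The scoop is on its mat at (402,227), the trough is empty in the side view, and the bystanders stand where they were. Handing in.

```bash
python3 - <<'E'
from station import bot
print(bot.hand_in(), bot.get_obs()['t'])
E
```

```text
the job is handed in; nothing more can be done
the job is handed in; nothing more can be done
```

The job is done and handed in at about 32 s; no verdict came back.

- **Slugs and scoop:** I carried all four slugs from the trough to the box in one scoop load, with no contact between gripper and slugs. The scoop went back on its mat, level to within 0.1°.
- **Cover:** I picked the grey cover with the black bar, not the yellow look-alike, turned it square and laid it on the posts. Everything is released and the arm stands clear.
- **Last checks:** The cover's top is at about 84 mm (84 expected), level to 0.05° in the side view; the top view's fit gave up to 0.4°. The trough is empty. The slugs stand about 60 mm at most (up to 65 mm in the top view), below the posts' 74 mm. By eye in the final pictures, the bystanders have not moved.
- **Disagreement:** The two cameras differed by about 4 mm in y. I relied on the side camera, which matched the gripped handle, and used offsets within each picture to place the cover.

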